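# Work the moisture probe out of its tight case cutout

### The arm

A 7-joint arm with a two-finger parallel gripper is mounted at the origin on the work surface. World frame = base frame: x ahead of the robot, y to its left, z up, the work surface at z = 0. Lengths are in m, angles in degrees, forces in N, time in s.
With the tool pointing down it reaches from about 0.425 to 0.925 m from the base axis. Payload 6.8 kg.
Tool frame: the origin (TCP) lies midway between the tips of the shut fingers; the grasp point (between the pads) lies 19 mm behind it; z points along the fingers, y is the line along which they close (so a half turn about z gives the same grasp; the last joint's range is limited). The gripper opens to 88 mm and grips with 3 to 60 N. Pads are 20 mm wide; open, the fingers measure 115 mm over their backs; the gripper's body (75 mm by 178 mm) begins 61 mm behind the grasp point.
Start: joints at [-80.907, 27.33, 1.283, 89.118, -0.659, 63.558, -4.761], TCP at [0.178, 0.651, 0.223] pointing down, gripper open.
Joint ranges: [-169.35, 169.35], [-19.33, 120.38], [-80.79, 83.38], [13.8, 139.57], [-78.32, 258.32], [9.67, 109.79], [-169.56, 169.56]. Speed limits (degrees/s): [136.94, 136.94, 180, 180, 180, 180, 180].

### API

Orientations are given as a 3x3 rotation matrix whose columns are the frame's x, y, z axes.
In Python, from cell import * gives the robot as it stands.
- The arm moves only by the tool arm_command, never from a script. Its argument "rows" is a list of rows, each a list of 4 numbers: the shift along the tool's x, y, z as a fraction of full scale, then the turn about the tool's z as a fraction of full scale. In form: [[tx, ty, tz, roll], ...]. A call has 1 to 8 rows; each row shifts and turns the commanded pose from where the row before left it, along the tool's axes as they then stand; what a row does not reach is not made up. Full scale, the value 1, is 0.025 m for a shift and 0.1 rad for a turn. A row lasts 1/10 s, in which the tool goes at most 50 mm and 8.59 degrees, less where a joint would pass 70% of its speed; a pose out of reach is approached as far as the arm can. A call with a number of a shift or a turn outside -1 to 1 is refused whole. A call with a gripper value outside its range is refused whole. "claw" is the closure, from -1 (fully open) to 1 (shut), so that 0 is half open, set as the call begins (left out, the last holds). The fingers move at their own pace and stop on an object; the grip force is fixed at half the most. Time passes only in rows, so rows that do not move let the fingers close. It gives the time, the measured TCP pose, the force, the opening and the grip force at its end, in the units of the state.
- get_obs(): the state, without advancing time (a new reading comes with each control period).
- capture(name): name is "side" or "top" or "wrist"; returns a dict with "image" (480x640x3 uint8, red, green, blue), "range_z" (480x640 float32, m along the optical axis (not along the pixel's ray), 0 where there is no reading), "mtx" (3x3 intrinsics, pixels), "R" (3x3) and "t" (3): a world point X has camera coordinates R X + t; the wrist camera has in their place "hand_eye" (4x4, takes a point from camera to tool coordinates, whose origin is the TCP and whose axes are the flange's). Camera axes: x right, y down, z forward; pixel columns grow to the right and rows downward; lengths in m; the calibration is good to about 2 mm. A picture is of the moment at which its call begins: read the wrist's pose just before it.
- close_job(): hands the job in; it is judged then, once.
The state is a dict: "t": time; "joint_positions": joint angles; "qvel": joint speeds; "tau": joint torques, N m; "tcp_pos": TCP position; "ee_rot": TCP orientation; "wrist_force": force on the tool from outside, world axes, zero at the start; "ft_torque": the same for the moment, N m; "grip_width": opening from 0.0 (shut) to 1.0 (fully open); "gripper_force": force on a finger pad.
Only numpy, scipy, OpenCV 4.12 (cv2) and the standard library are available. Lean on these libraries where they do the work, as an engineer would, in place of code of your own. Each camera call takes 0.05 s, during which the arm holds its last target. There are 200 camera calls.

### The job

Take the yellow moisture probe out of its case by the handle end that sticks out: it sits tight and its tip is under the brass lip, so wiggle the handle gently, a few degrees at a time, while drawing it out lengthwise little by little, without jerking it and without dragging or tipping the case. Once the tip is clear of the lip, lift the probe away and set it down, not dropped, flat in the blue tray, on its underside as it lay in the case. Leave everything else on the bench where it is.

Things in the scene. Friction and masses are not known exactly. Their poses are not given: they have to be found in the camera images.
- case: Open wooden instrument case, 190 x 130 x 60 mm (x, y, z), 1.8 to 2.2 kg, loose on the bench: a level pull of 9 to 15 N makes it slide. Origin at the centre of its underside; x runs along the cutout, away from its mouth (draw the probe towards -x). A pocket centred at x = 71 mm holds a brass disc
- case_mouth (a point): Middle of the cutout's open mouth in the case's -x end face, 44 mm above the bench, in the cutout's centre line. At the mouth the cutout is 32 mm wide with a sill 10 mm deep on which the handle lies, 30 mm above the bench; behind it the floor is 24 mm above the bench, and the cutout 20 mm wide round the shaft. Axes as the case
- cheeks (a point): Middle between the two black rubber spring cheeks (30 mm long, here 27 mm in from the mouth) that press on the sides of the handle with 19 N each: a straight pull needs 20 to 26 N and drags the case. While the handle is rocked (up and down, or side to side) the pull needed falls to a few N: draw about 1 mm per half rock of 5 degrees. They let go after about 33 mm
- lip_edge (a point): Near edge, half-way up its 8 mm thickness, of the brass lip that bridges the cutout from here 52 mm towards the case's +x (22 mm wide); underside 52 mm above the bench. Axes as the case. At the start it covers the last 33 to 39 mm of the probe's shaft, with 3 mm of air between
- probe_handle (a point): Middle of the sticking-out part of the probe's yellow handle, half-way up: the place to grip, 25.5 mm from its free end. Handle 105 x 26 x 28 mm (x, y, z), flat parallel sides; at the start some 61 mm of it stick out of the case, its underside 30 mm above the bench. Axes as the probe: x from handle to tip, z up
- probe: Moisture probe, 185 mm long, 0.13 to 0.25 kg: yellow handle and steel shaft. Origin at the centre of the underside of the handle (27 mm from probe_handle towards the tip); x from handle to tip, z up. In the case the handle end can be rocked up from level by some 6 degrees, best turning about the part held between the cheeks; not down, for the sill
- probe_mid (a point): Point on the probe's long axis half-way along its length of 185 mm, 67 mm from probe_handle towards the tip, 14 mm above the handle's underside. Axes as the probe
- probe_tip (a point): Tip of the probe's steel shaft (10 mm thick, 80 mm long, on the handle's axis, 14 mm above the plane of the handle's underside), 159.5 mm from probe_handle. Axes as the probe
- tray: Blue open tray fixed to the bench, 240 x 120 x 24 mm outside (x, y, z), walls and floor 5 mm thick (inside 230 x 110 mm, floor 5 mm above the bench). Origin at the centre of its underside. The probe fits along the tray's x axis, either way round
- ref_disc_center (a point): Centre of the brass reference disc, 30 mm across and 20 mm high, in the case's rear pocket: leave it
- mould_big: Tall round plaster mould, 175 mm across, 130 mm high, origin at the centre of its underside: leave it
- mould_low: Low round plaster mould, 155 mm across, 90 mm high, origin at the centre of its underside: leave it
- jug: White plastic jug, 110 mm across, 150 mm high with a handle, origin at the centre of its underside: leave it
- slip_bowl: White bowl, 150 mm across, 70 mm high, origin at the centre of its underside: leave it
- cast_cup: Unfired cast cup, 76 mm across, 75 mm high, origin at the centre of its underside: leave it
- mould_block: Two-part plaster block mould, 70 x 110 x 86 mm, origin at the centre of its underside: leave it
- straightedge: Steel straightedge, 300 x 30 x 5 mm, lying flat between case and tray, origin at the centre of its underside: leave it
There are look-alikes about, which are no part of the job. There is more than one size of the case; the one meant has the size given above.

How it is judged:
By the outcome, as a careful person would: the job done as asked, in the order asked, and still so for the second after the job is handed in, with the robot touching nothing.
It also fails if it takes over 72 s, if anything falls off the work surface, if the arm or the gripper's body presses on something with over 40 N, if the wrist force passes 120 N, or if a joint passes its speed limit or range.

## Working session

There is one attempt and no reset: what is moved stays moved. The work goes in short steps, Python scripts to look and compute and a tool call to move; the robot and the scene stay as the last step left them, time stands still between calls to the robot, and variables do not carry over. Pictures are saved under pics/ and viewed, at most 10 in all, crops included, and the job is handed in when it is done.

Besides the shell and the picture viewer there is one more tool, called after "Emit:" as a command line: name --pt "numbers of a row" for each row, then --argument value for the rest. arm_command: Moves the arm, as the interface text tells. Shift numbers are shares of 0.025 m and turn numbers shares of 0.1 rad, none past 1 either way. Its arguments: {"type":"object","properties":{"rows":{"type":"array","items":{"type":"array","items":{"type":"number","minimum":-1,"maximum":1}}},"claw":{"type":"number"}},"required":["rows"]}

```bash
mkdir -p pics; ls
cat > h.py <<'E'
from cell import *
import numpy as np, cv2
def save(c,n):
    cv2.imwrite('pics/'+n,cv2.cvtColor(c['image'],cv2.COLOR_RGB2BGR))
def world(c):
    K=c['mtx'];z=c['range_z'].astype(float);v,u=np.mgrid[:480,:640]
    P=np.stack([(u-K[0,2])/K[0,0]*z,(v-K[1,2])/K[1,1]*z,z],-1)
    if 'R' in c: W=(P-c['t'])@c['R']
    else:
        T=c['hand_eye'];o=get_obs();W=(P@T[:3,:3].T+T[:3,3])@np.array(o['ee_rot']).T+o['tcp_pos']
    W[z==0]=np.nan
    return W
E
python3 - <<'E'
from h import *
o=get_obs();print(o)
for n in('top','side'):
    c=capture(n);save(c,n+'0.png');np.savez('/tmp/'+n,**c)
    print(n,c['R'],c['t'],c['mtx'])
E
```

```text
pics
{'t': 0.0, 'joint_positions': array([-80.90786214,  27.37391829,   1.27877447,  89.17720829,
        -0.66018572,  63.55830548,  -4.7623295 ]), 'qvel': array([-0.07491444,  0.08167559,  0.08402195,  0.00623127, -0.0148724 ,
        0.08781278, -0.02954961]), 'tau': array([ 4.00048893e-04, -5.82841158e+01,  1.53436214e+00, -2.72613788e+01,
       -5.44896733e-02,  1.70000503e-02,  1.66039540e-04]), 'tcp_pos': array([0.1777905 , 0.65054304, 0.22171142]), 'ee_rot': array([[-9.64625918e-01,  2.63622270e-01, -3.71053185e-04],
       [ 2.63622511e-01,  9.64624348e-01, -1.74350902e-03],
       [-1.01700870e-04, -1.77965196e-03, -9.99998411e-01]]), 'wrist_force': array([ 0.18020716,  0.3621496 , -0.375975  ]), 'ft_torque': array([-0.00504913, -0.00229929,  0.01801358]), 'gripper_force': 0.0, 'grip_width': 1.000586695976819}
top [[-0.02709939 -0.9996141  -0.00610459]
 [-0.98843348  0.02770684 -0.14910262]
 [ 0.14921422  0.00199339 -0.98880288]] [0.00336662 0.54019051 1.76282609] [[548.60581383   0.         318.7221999 ]
 [  0.         548.60581383 234.65367148]
 [  0.           0.           1.        ]]
side [[ 0.98586657 -0.16715406  0.01125256]
 [-0.09205857 -0.59662481 -0.79722271]
 [ 0.13997257  0.78491933 -0.60358042]] [-0.53043103  0.11179807  1.3087788 ] [[539.66309819   0.         316.37515515]
 [  0.         539.66309819 242.89896836]
 [  0.           0.           1.        ]]
```

View pics/top0.png

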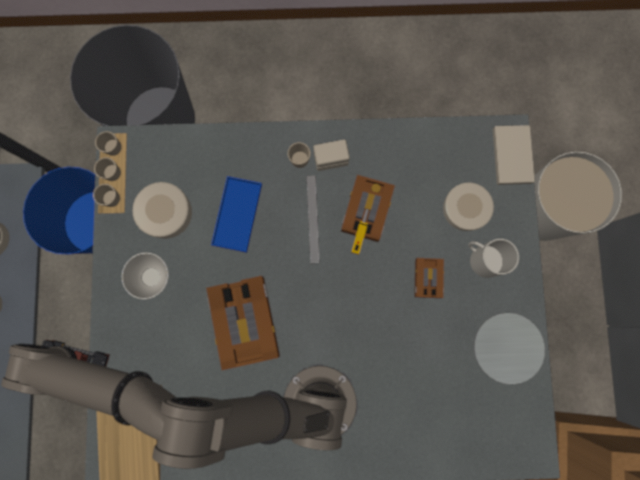

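View pics/side0.png

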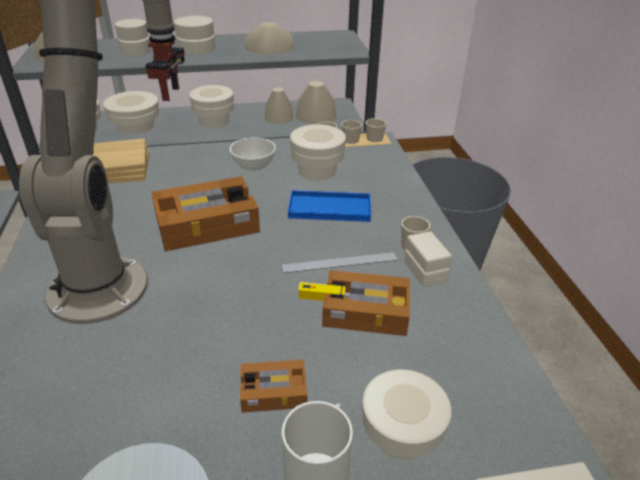

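Three cases are candidates. In the top view, the big one is at (242,322), the small one at (430,278), and the one with the yellow handle sticking out is at (368,208). The blue tray is at (238,214). I'll measure the sizes and check an enlarged crop.

Run:
```python
from h import *
c=dict(np.load('/tmp/top.npz'));W=world(c);im=c['image']
hsv=cv2.cvtColor(im,cv2.COLOR_RGB2HSV)
def rect(m,name):
    p=W[m];p=p[~np.isnan(p[:,0])]
    r=cv2.minAreaRect((p[:,:2]*1000).astype(np.float32));print(name,len(p),'rect',np.round(r[0],1),np.round(r[1],1),round(r[2],1),'zpct',np.round(np.percentile(p[:,2],[5,50,95]),4),cv2.boxPoints(r).round(0).tolist())
S=np.zeros((480,640),bool)
def box(a,b,c_,d):
    s=S.copy();s[c_:d,a:b]=1;return s
z=W[...,2]
y=(hsv[...,0]>20)&(hsv[...,0]<34)&(hsv[...,1]>150)&(hsv[...,2]>110)
rect(y&box(345,375,215,260)&(z>.03),'handle')
rect(box(335,400,170,250)&(z>.052)&(z<.075)&~y,'case y')
rect(box(200,285,270,375)&(z>.05),'big'); rect(box(410,450,250,305)&(z>.025),'small')
b=(hsv[...,0]>100)&(hsv[...,0]<125)&(hsv[...,1]>150)
rect(b&box(200,270,170,260),'tray')
g=box(300,325,170,268)
rect(g&(im.min(-1)>115),'straight')
cv2.imwrite('pics/crop.png',cv2.resize(im[160:270,300:410,::-1],(600,600),interpolation=cv2.INTER_CUBIC))
s=dict(np.load('/tmp/side.npz'));Ws=world(s);h2=cv2.cvtColor(s['image'],cv2.COLOR_RGB2HSV)
y2=(h2[...,0]>20)&(h2[...,0]<34)&(h2[...,1]>150)&(h2[...,2]>110)
W=Ws;rect(y2&box(290,348,275,305),'handle side')
```

```text
handle 234 rect [ 526.1 -143. ] [ 29.3 105.8] 70.5 zpct [0.0509 0.0585 0.0653] [[471.0, -139.0], [571.0, -175.0], [581.0, -147.0], [481.0, -112.0]]
case y 1876 rect [ 603.  -166.2] [135.4 243.1] 71.7 zpct [0.0537 0.0602 0.0674] [[466.0, -192.0], [697.0, -269.0], [740.0, -140.0], [509.0, -64.0]]
big 4145 rect [264.1 238.8] [262.4 188.1] 10.9 zpct [0.0735 0.0826 0.09  ] [[117.0, 306.0], [153.0, 122.0], [411.0, 171.0], [375.0, 356.0]]
small 933 rect [ 390.4 -366.7] [ 91.4 127.5] 86.5 zpct [0.0312 0.0397 0.0474] [[324.0, -408.0], [451.0, -416.0], [457.0, -325.0], [330.0, -317.0]]
tray 2440 rect [622.4 262. ] [118.4 238.3] 77.0 zpct [-0.0018  0.0062  0.024 ] [[493.0, 231.0], [725.0, 178.0], [752.0, 293.0], [520.0, 346.0]]
straight 16 rect [510.7   5.5] [86.6 23.3] 1.1 zpct [-0.0013  0.0046  0.0125] [[467.0, 16.0], [468.0, -7.0], [554.0, -5.0], [554.0, 18.0]]
handle side 577 rect [ 528.3 -149. ] [ 57.5 111.2] 88.0 zpct [0.0345 0.0575 0.0611] [[472.0, -176.0], [583.0, -180.0], [585.0, -122.0], [474.0, -118.0]]
```

View pics/crop.png

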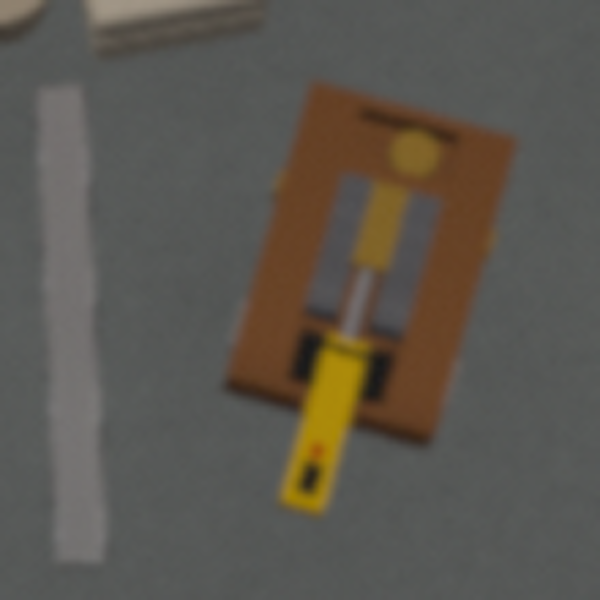

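The crop confirms it: a yellow handle with a red dot at crop (325,430), a brass lip at (385,230) and a disc at (415,150). The case is about 130 mm wide, while the other two measure 188 and 91 mm. I'm moving over the handle now.

Emit:
arm_command --pt "-1 0 0 0" --pt "-1 0 0 0" --pt "-1 0 0 0" --pt "-1 0 0 0" --pt "-1 0 0 0" --pt "-1 -0.5 0 0" --pt "-1 -1 0 0" --pt "-1 -1 0 0" --claw -1

```text
t: 0.9
tcp_pos: [0.3549, 0.5369, 0.2219]
ee_rot: [[-0.965, 0.263, -0.0], [0.263, 0.965, -0.001], [0.0, -0.001, -1.0]]
wrist_force: [0.3, -0.2, 0.0]
grip_width: 0.998
gripper_force: 0.0
```

Emit:
arm_command --pt "-0.5 -1 0 0" --pt "-0.5 -1 0 0" --pt "-0.5 -1 0 0" --pt "-0.5 -1 0 0" --pt "-0.5 -1 0 0" --pt "-0.5 -1 0 0" --pt "-0.5 -1 0 0" --pt "-0.5 -1 0 0"

```text
t: 1.7
tcp_pos: [0.3981, 0.3174, 0.2224]
ee_rot: [[-0.965, 0.264, -0.0], [0.264, 0.965, -0.0], [0.0, -0.001, -1.0]]
wrist_force: [0.3, 0.0, 0.6]
grip_width: 1.004
gripper_force: 0.0
```

Emit:
arm_command --pt "-0.5 -1 0 0" --pt "-0.5 -1 0 0" --pt "-0.5 -1 0 0" --pt "-0.5 -1 0 0" --pt "-0.5 -1 0 0" --pt "-0.5 -1 0 0" --pt "-0.5 -1 0 0" --pt "-0.5 -1 0 0"

```text
t: 2.5
tcp_pos: [0.4417, 0.0983, 0.2225]
ee_rot: [[-0.965, 0.264, -0.0], [0.264, 0.965, -0.0], [0.0, -0.0, -1.0]]
wrist_force: [-0.2, 0.7, -0.5]
grip_width: 1.0
gripper_force: 0.0
```

Emit:
arm_command --pt "-0.5 -1 0 0" --pt "-0.5 -1 0 0" --pt "-0.5 -1 0 0" --pt "-0.5 -1 0 0" --pt "0 -1 0 0.65" --pt "0 -0.5 0 0" --pt "0 0 0 0" --pt "0 0 0 0"

```text
t: 3.3
tcp_pos: [0.4528, -0.0451, 0.2226]
ee_rot: [[-0.946, 0.325, -0.0], [0.325, 0.946, 0.001], [0.0, 0.001, -1.0]]
wrist_force: [-0.6, -0.3, -0.2]
grip_width: 0.995
gripper_force: 0.0
```

```bash
cat >> h.py <<'E'
def ycol(im,lo=150):
    h=cv2.cvtColor(im,cv2.COLOR_RGB2HSV)
    return (h[...,0]>20)&(h[...,0]<34)&(h[...,1]>lo)&(h[...,2]>90)
E
python3 - <<'E'
from h import *
c=capture('wrist');W=world(c);save(c,'w1.png');print(c['hand_eye'])
m=ycol(c['image'])&(W[...,2]>.05)&(W[...,2]<.066)
n,l,s,ce=cv2.connectedComponentsWithStats(m.astype(np.uint8));k=1+s[1:,4].argmax();print(s[k])
p=W[l==k];r=cv2.minAreaRect((p[:,:2]*1000).astype(np.float32));print(r,cv2.boxPoints(r),np.percentile(p[:,2],[5,50,95]))
E
```

```text
[[-5.11327341e-05 -9.66255571e-01 -2.57585265e-01  6.89207424e-02]
 [ 9.99999986e-01 -8.14060440e-06 -1.67970901e-04 -9.71398716e-04]
 [ 1.60205919e-04 -2.57585270e-01  9.66255558e-01 -1.61648775e-01]
 [ 0.00000000e+00  0.00000000e+00  0.00000000e+00  1.00000000e+00]]
[ 238  270   31   72 1621]
((513.42919921875, -141.0419464111328), (28.291645050048828, 79.0451431274414), 71.66380310058594) [[ 471.46313 -142.03606]
 [ 546.4949  -166.90303]
 [ 555.39526 -140.04784]
 [ 480.36353 -115.18086]] [0.05419006 0.05769499 0.05888373]
```

View pics/w1.png

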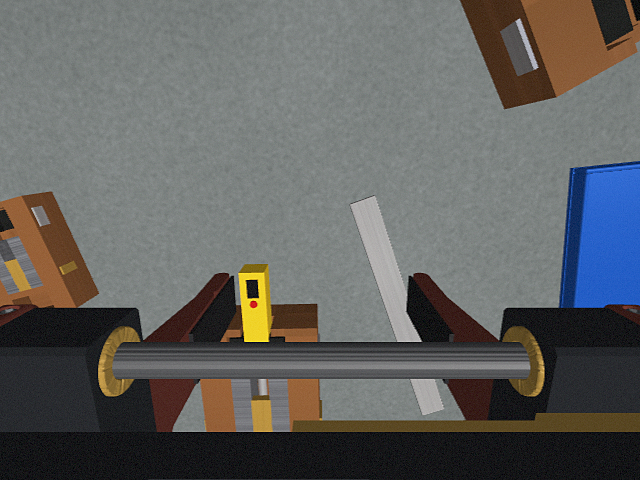

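The wrist view shows the yellow handle at (255,300), its free end at (254,268), between the fingers and to the left. The grip point works out at (0.501,-0.137) with the probe at about -18.5°. I'm centring over it and lowering partway.

Emit:
arm_command --pt "-0.75 -0.72 0 -0.08" --pt "-0.75 -0.72 0 0" --pt "-0.75 -0.72 0 0" --pt "-0.72 -0.71 0 0" --pt "0 0 1 0" --pt "0 0 1 0" --pt "0 0 0 0" --pt "0 0 0 0"

```text
t: 4.15
tcp_pos: [0.5006, -0.1368, 0.1728]
ee_rot: [[-0.949, 0.317, -0.001], [0.317, 0.949, 0.0], [0.001, -0.0, -1.0]]
wrist_force: [-0.1, -0.0, -0.6]
grip_width: 1.001
gripper_force: 0.0
```

Run:
```python
from h import *
o=get_obs();c=capture('wrist');W=world(c);save(c,'w2.png')
m=ycol(c['image'])&(W[...,2]>.055)&(W[...,2]<.066)
n,l,s,ce=cv2.connectedComponentsWithStats(m.astype(np.uint8));k=1+s[1:,4].argmax();print(s[k])
p=W[l==k];r=cv2.minAreaRect((p[:,:2]*1000).astype(np.float32));print(r,cv2.boxPoints(r),np.percentile(p[:,2],[5,50,95]))
T=(p-o['tcp_pos'])@o['ee_rot']*1000
q=np.percentile(T[:,0],[.5,99.5]);print('tool x range',q)
xs=np.arange(q[0]+4,q[1]-4,4);e=[]
for x in xs:
    t=T[abs(T[:,0]-x)<2,1];e.append([t.min(),t.max()])
e=np.array(e);print(e[::2].round(1));cl=e.mean(1);f=np.polyfit(xs,cl,1);print('slope deg',np.degrees(np.arctan(f[0])),'y at 0',f[1])
W2=W[...,:]
```

```text
[ 306  206   33  108 2932]
((522.325927734375, -143.55621337890625), (26.641469955444336, 95.89006042480469), 72.0524673461914) [[ 472.60922 -141.45468]
 [ 563.8332  -171.0028 ]
 [ 572.0426  -145.65775]
 [ 480.81866 -116.10962]] [0.05720428 0.05840542 0.05953773]
tool x range [-70.23642516  24.79415806]
[[-12.4  14.1]
 [-12.3  14. ]
 [-12.3  14. ]
 [-12.2  12.9]
 [-12.1  12.8]
 [-12.8  12.8]
 [-12.8  12.6]
 [-12.7  12.6]
 [-12.6  12.5]
 [-12.5  12.4]
 [-12.5  12.3]]
slope deg -0.8268706942069262 y at 0 -0.13394664940817289
```

View pics/w2.png

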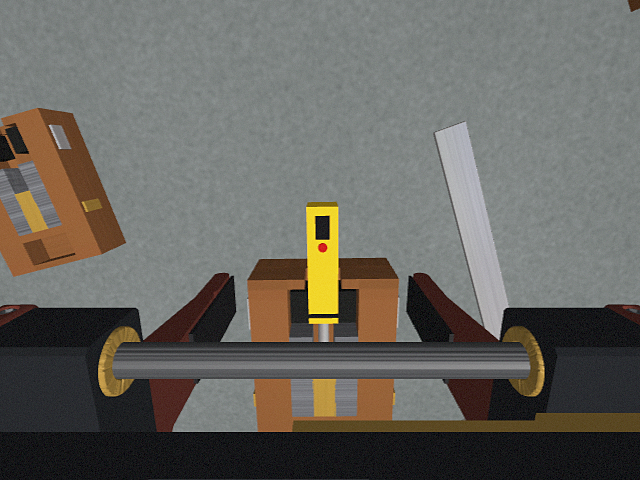

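The handle at (322,262) is centred between the fingers, the case mouth is at about (322,272), and the free end is at tool x +25 as it should be. I'm lowering and closing.

Emit:
arm_command --pt "0 0 1 -0.08" --pt "0 0 1 0" --pt "0 0 1 0" --pt "0 0 1 0" --pt "0 0 1 0" --pt "0 0 0.55 0" --pt "0 0 0 0" --pt "0 0 0 0"

```text
t: 5.0
tcp_pos: [0.5013, -0.1379, 0.0349]
ee_rot: [[-0.951, 0.31, 0.001], [0.31, 0.951, -0.0], [-0.001, 0.0, -1.0]]
wrist_force: [-0.6, -0.3, -0.5]
grip_width: 0.999
gripper_force: 0.0
```

Emit:
arm_command --pt "0 0 0 0" --pt "0 0 0 0" --pt "0 0 0 0" --pt "0 0 0 0" --pt "0 0 0 0" --pt "0 0 0 0" --pt "0 0 0 0" --pt "0 0 0 0" --claw 1

```text
t: 5.8
tcp_pos: [0.5005, -0.1374, 0.0339]
ee_rot: [[-0.951, 0.311, 0.0], [0.311, 0.951, 0.001], [0.0, 0.001, -1.0]]
wrist_force: [2.3, 5.5, -0.2]
grip_width: 0.307
gripper_force: 3.0
```

Emit:
arm_command --pt "0 0 0 0" --pt "0 0 0 0" --pt "0 0.055 0 0.22" --pt "0 0.055 0 0.22" --pt "0.015 -0.11 0 -0.435" --pt "0.015 -0.11 0 -0.435"

```text
t: 6.4
tcp_pos: [0.4994, -0.14, 0.0339]
ee_rot: [[-0.963, 0.27, 0.001], [0.27, 0.963, -0.0], [-0.001, 0.0, -1.0]]
wrist_force: [3.3, -0.5, -3.9]
grip_width: 0.292
gripper_force: 30.1
```

Emit:
arm_command --pt "0.015 0.11 0 0.435" --pt "0.015 0.11 0 0.435" --pt "0.015 -0.112 0 -0.435" --pt "0.015 -0.112 0 -0.435" --pt "0.015 0.114 0 0.435" --pt "0.015 0.114 0 0.435" --pt "0.015 -0.116 0 -0.435" --pt "0.015 -0.116 0 -0.435"

```text
t: 7.2
tcp_pos: [0.496, -0.1396, 0.0339]
ee_rot: [[-0.963, 0.271, 0.001], [0.271, 0.963, -0.001], [-0.001, -0.0, -1.0]]
wrist_force: [2.0, 0.4, -2.6]
grip_width: 0.296
gripper_force: 30.1
```

Run:
```python
from h import *
o=get_obs();c=capture('wrist');W=world(c);save(c,'w3.png')
t=capture('top');save(t,'t3.png');W=world(t);z=W[...,2];print(o['wrist_force'])
m=np.zeros((480,640),bool);m[170:250,335:400]=1
c0=dict(np.load('/tmp/top.npz'))
a=cv2.cvtColor(c0['image'],cv2.COLOR_RGB2GRAY)[172:214,340:402].astype(np.float32);b=cv2.cvtColor(t['image'],cv2.COLOR_RGB2GRAY)[172:214,340:402].astype(np.float32)
print('case px shift',cv2.phaseCorrelate(a,b))
```

```text
[ 2.03209916  0.39754168 -2.60101619]
case px shift ((-0.05392857532265083, 0.8638147130002203), 0.9749685549073749)
```

View pics/w3.png

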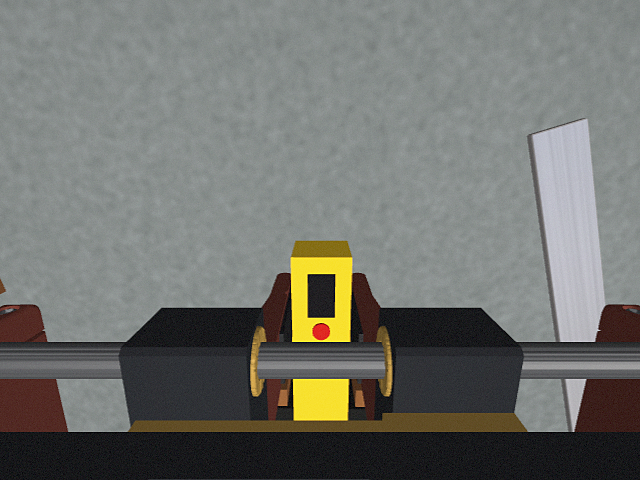

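```bash
cat >> h.py <<'E'
def shift(a,b,x0,x1,y0,y1):
    g=[cv2.cvtColor(i,cv2.COLOR_RGB2GRAY)[y0:y1,x0:x1].astype(np.float32) for i in (a,b)]
    w=cv2.createHanningWindow((x1-x0,y1-y0),cv2.CV_32F)
    r=cv2.phaseCorrelate(g[0],g[1],w);return np.round(r[0],2),round(r[1],2)
E
python3 - <<'E'
from h import *
s0=np.load('/tmp/side.npz')['image'];t0=np.load('/tmp/top.npz')['image']
s=capture('side');save(s,'s3.png');np.savez('/tmp/s3',**s)
print('side case front',shift(s0,s['image'],340,420,290,340),'disc',shift(s0,s['image'],375,420,280,312),'ref',shift(s0,s['image'],235,310,355,415))
t=cv2.imread('pics/t3.png')[...,::-1]
print('top ref',shift(t0,t,205,270,170,260),shift(t0,t,410,450,255,300))
A=[cv2.resize(i[y0:y1,x0:x1,::-1],(400,300),interpolation=cv2.INTER_CUBIC) for i,x0,x1,y0,y1 in((s0,280,420,230,335),(s['image'],280,420,230,335),(t0,320,420,170,245),(t,320,420,170,245))]
cv2.imwrite('pics/cmp.png',np.vstack([np.hstack(A[:2]),np.hstack(A[2:])]))
E
```

```text
side case front (array([-0.21, -0.16]), 0.94) disc (array([-0.45, -0.4 ]), 1.0) ref (array([ 0.57, -0.07]), 0.97)
top ref (array([-0.06, -0.06]), 0.96) (array([0.12, 0.31]), 0.92)
```

View pics/cmp.png

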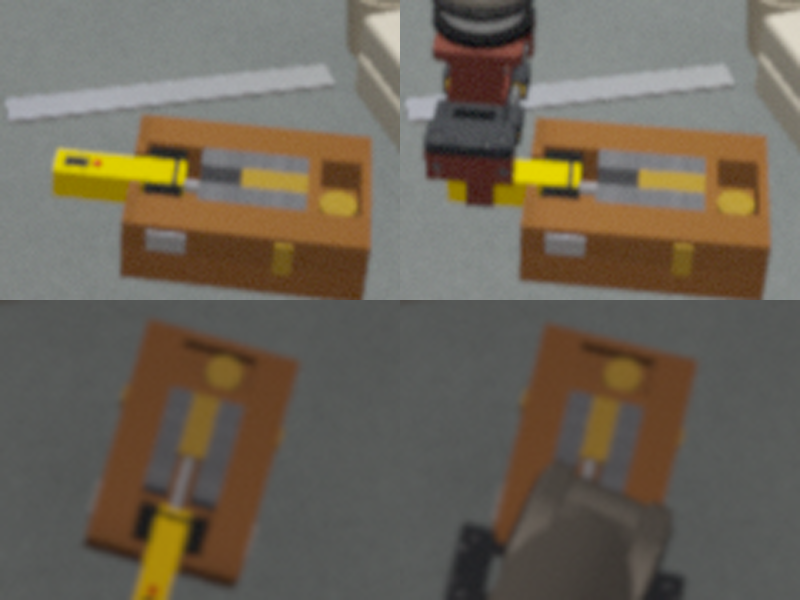

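The comparison shows the case shifted about 2 mm: the disc in the top crops goes from (224,373) to (623-400,377), and the case corner in the side crops from (120) to (118). Some of the pull is coming on at the reversals. I'll draw only in mid-swing, use a slightly larger rock, and watch the force row by row.

Emit:
arm_command --pt "0 0.068 0 0.26"

```text
t: 7.45
tcp_pos: [0.496, -0.1388, 0.0339]
ee_rot: [[-0.955, 0.297, 0.0], [0.297, 0.955, -0.001], [-0.001, -0.001, -1.0]]
wrist_force: [2.2, -2.5, -1.9]
grip_width: 0.295
gripper_force: 30.1
```

Emit:
arm_command --pt "0.015 0.068 0 0.26"

```text
t: 7.55
tcp_pos: [0.4964, -0.1362, 0.034]
ee_rot: [[-0.947, 0.321, 0.001], [0.321, 0.947, -0.001], [-0.001, -0.001, -1.0]]
wrist_force: [2.9, -1.5, -2.7]
grip_width: 0.294
gripper_force: 30.2
```

Emit:
arm_command --pt "0.015 0.068 0 0.26"

```text
t: 7.65
tcp_pos: [0.4967, -0.1338, 0.034]
ee_rot: [[-0.939, 0.345, 0.001], [0.345, 0.939, -0.0], [-0.001, -0.0, -1.0]]
wrist_force: [3.6, -0.5, -3.4]
grip_width: 0.294
gripper_force: 30.2
```

Emit:
arm_command --pt "0 0.068 0 0.26"

```text
t: 7.75
tcp_pos: [0.4971, -0.1318, 0.0339]
ee_rot: [[-0.93, 0.369, 0.0], [0.369, 0.93, 0.0], [-0.0, 0.0, -1.0]]
wrist_force: [2.2, -0.2, -2.0]
grip_width: 0.294
gripper_force: 30.3
```

Emit:
arm_command --pt "0 -0.07 0 -0.27"

```text
t: 7.85
tcp_pos: [0.4965, -0.1331, 0.0339]
ee_rot: [[-0.94, 0.342, 0.0], [0.342, 0.94, 0.001], [0.0, 0.0, -1.0]]
wrist_force: [2.2, 1.4, -1.7]
grip_width: 0.295
gripper_force: 30.0
```

Emit:
arm_command --pt "0.015 -0.07 0 -0.27"

```text
t: 7.95
tcp_pos: [0.4955, -0.1348, 0.0339]
ee_rot: [[-0.949, 0.315, 0.0], [0.315, 0.949, 0.001], [0.0, 0.001, -1.0]]
wrist_force: [4.3, 2.4, -2.2]
grip_width: 0.295
gripper_force: 30.0
```

Emit:
arm_command --pt "0.015 -0.07 0 -0.27"

```text
t: 8.05
tcp_pos: [0.4944, -0.1371, 0.0339]
ee_rot: [[-0.957, 0.291, 0.0], [0.291, 0.957, 0.001], [-0.0, 0.001, -1.0]]
wrist_force: [1.9, -0.1, -3.1]
grip_width: 0.29
gripper_force: 30.0
```

Emit:
arm_command --pt "0 -0.07 0 -0.27"

```text
t: 8.15
tcp_pos: [0.4933, -0.1394, 0.0339]
ee_rot: [[-0.964, 0.266, -0.0], [0.266, 0.964, 0.0], [0.0, 0.0, -1.0]]
wrist_force: [1.6, 0.1, -1.4]
grip_width: 0.293
gripper_force: 30.1
```

Run:
```python
from h import *
s0=np.load('/tmp/s3.npz')['image']
s=capture('side');np.savez('/tmp/s4',**s)
print('side case front',shift(s0,s['image'],340,420,290,340),'disc',shift(s0,s['image'],375,420,280,312),'ref',shift(s0,s['image'],235,310,355,415))
```

```text
side case front (array([-0.74,  0.29]), 0.93) disc (array([-0.17,  0.25]), 0.99) ref (array([0.48, 0.03]), 1.0)
```

```bash
cat >> h.py <<'E'
def ecc(a,b,x0,x1,y0,y1):
    a,b=[cv2.cvtColor(i,cv2.COLOR_RGB2GRAY) for i in(a,b)]
    M=np.eye(2,3,dtype=np.float32);M[:,2]=[x0,y0]
    cc,M=cv2.findTransformECC(a[y0:y1,x0:x1],b,M,cv2.MOTION_TRANSLATION,(3,200,1e-5),None,3)
    return (M[:,2]-[x0,y0]).round(2).tolist(),round(cc,3)
def report(tag,s):
    s0=np.load('/tmp/side.npz')['image']
    for n,b in dict(disc=(382,415,282,315),front=(355,415,300,335),handle_in=(333,352,282,300),refsmall=(235,310,355,415),tray=(280,380,185,225)).items():
        try: print(tag,n,ecc(s0,s,*b))
        except cv2.error: print(tag,n,'fail')
E
python3 - <<'E'
from h import *
for t in('s3','s4'): report(t,np.load(f'/tmp/{t}.npz')['image'])
W=world(dict(np.load('/tmp/side.npz')));print('1px x at case: world step',(W[300,400]-W[300,390])/10,(W[305,400]-W[295,400])/10)
E
```

```text
s3 disc ([-1.09, -0.33], 0.996)
s3 front ([-0.27, 0.05], 0.992)
s3 handle_in ([-1.7, 0.91], 0.994)
s3 refsmall ([-0.0, -0.0], 0.999)
s3 tray ([-0.07, 0.22], 0.613)
s4 disc ([-1.67, -0.14], 0.997)
s4 front ([-1.2, 0.17], 0.995)
s4 handle_in ([-2.71, 0.71], 0.99)
s4 refsmall ([0.01, -0.0], 0.999)
s4 tray ([-0.2, 0.24], 0.61)
1px x at case: world step [ 0.00255826  0.00050108 -0.00083721] [-0.0021378  -0.00609515  0.00287298]
```

The case has crept along by some 3 mm. I'll check whether it yaws with the rock by swinging to the other side without drawing.

Emit:
arm_command --pt "0 0.068 0 0.26" --pt "0 0.068 0 0.26" --pt "0 0.068 0 0.26" --pt "0 0.068 0 0.26" --pt "0 0 0 0"

```text
t: 8.7
tcp_pos: [0.4953, -0.1316, 0.0338]
ee_rot: [[-0.931, 0.364, -0.001], [0.364, 0.931, 0.0], [0.001, -0.0, -1.0]]
wrist_force: [-2.4, 0.9, 3.1]
grip_width: 0.294
gripper_force: 30.2
```

```bash
cat >> h.py <<'E'
def pose(ref,s,box=(352,418,274,332)):
    "homography-free: euclidean motion of case patch -> mm along/at two ends, px"
    x0,x1,y0,y1=box;a,b=[cv2.cvtColor(i,cv2.COLOR_RGB2GRAY) for i in(ref,s)]
    M=np.eye(2,3,dtype=np.float32);M[:,2]=[x0,y0]
    cc,M=cv2.findTransformECC(a[y0:y1,x0:x1],b,M,cv2.MOTION_AFFINE,(3,300,1e-6),None,3)
    f=lambda x,y:(M@[x-x0,y-y0,1]-[x,y]).round(2).tolist()
    return dict(left=f(x0,300),right=f(x1,300),bot=f(385,y1),top=f(385,y0),cc=round(cc,4))
E
python3 - <<'E'
from h import *
s=capture('side');np.savez('/tmp/s5',**s);save(s,'s5.png')
s0=np.load('/tmp/side.npz')['image']
for t in('s3','s4','s5'): print(t,pose(s0,np.load(f'/tmp/{t}.npz')['image']),ecc(s0,np.load(f'/tmp/{t}.npz')['image'],333,352,282,300))
print(get_obs()['wrist_force'],get_obs()['tcp_pos'])
E
```

```text
s3 {'left': [-0.69, 0.68], 'right': [-0.91, -0.77], 'bot': [0.36, -0.14], 'top': [-1.75, 0.03], 'cc': 0.9985} ([-1.7, 0.91], 0.994)
s4 {'left': [-1.44, 0.57], 'right': [-1.56, -0.38], 'bot': [-0.83, 0.02], 'top': [-2.05, 0.16], 'cc': 0.9983} ([-2.71, 0.71], 0.99)
s5 {'left': [-1.78, 0.2], 'right': [-1.53, 0.55], 'bot': [-2.04, 0.24], 'top': [-1.34, 0.48], 'cc': 0.9986} ([-2.85, -0.09], 0.987)
[-2.58460021  0.91806059  2.80568966] [ 0.49531167 -0.13165299  0.03379082]
```

The case yaws by about ±0.7° with the side-to-side rock and so walks. Rocking up and down works against the case's weight instead. I'm centring the yaw and testing one lift and lower without drawing.

Emit:
arm_command --pt "0 -0.074 0 -0.285" --pt "0 -0.074 0 -0.285" --pt "0 0 0 0"

```text
t: 9.05
tcp_pos: [0.4944, -0.1354, 0.0338]
ee_rot: [[-0.95, 0.311, -0.0], [0.311, 0.95, 0.001], [0.001, 0.001, -1.0]]
wrist_force: [-1.5, 3.7, 2.0]
grip_width: 0.292
gripper_force: 30.0
```

Emit:
arm_command --pt "0 0 -0.04 0"

```text
t: 9.15
tcp_pos: [0.4942, -0.1356, 0.0344]
ee_rot: [[-0.95, 0.311, -0.001], [0.311, 0.95, 0.0], [0.001, 0.0, -1.0]]
wrist_force: [2.2, 0.8, -10.3]
grip_width: 0.293
gripper_force: 30.0
```

Emit:
arm_command --pt "0 0 -0.05 0"

```text
t: 9.25
tcp_pos: [0.4943, -0.1358, 0.0355]
ee_rot: [[-0.951, 0.31, -0.001], [0.31, 0.951, -0.0], [0.001, -0.0, -1.0]]
wrist_force: [2.9, 1.2, -9.4]
grip_width: 0.293
gripper_force: 30.0
```

Emit:
arm_command --pt "0 0 -0.05 0"

```text
t: 9.35
tcp_pos: [0.4944, -0.1359, 0.0369]
ee_rot: [[-0.951, 0.31, -0.001], [0.31, 0.951, -0.0], [0.0, -0.0, -1.0]]
wrist_force: [3.0, 1.4, -9.1]
grip_width: 0.295
gripper_force: 30.0
```

Run:
```python
from h import *
s=capture('side');np.savez('/tmp/s6',**s)
s0=np.load('/tmp/s5.npz')['image']
print(pose(s0,s['image']),ecc(s0,s['image'],330,350,282,300),get_obs()['wrist_force'])
```

```text
{'left': [0.11, 0.13], 'right': [-0.04, -0.16], 'bot': [0.36, -0.17], 'top': [-0.22, 0.11], 'cc': 0.9991} ([0.13, 0.31], 0.996) [ 1.98529043  0.4793822  -9.84196325]
```

Emit:
arm_command --pt "0.013 0 -0.06 0"

```text
t: 9.5
tcp_pos: [0.4944, -0.1359, 0.0387]
ee_rot: [[-0.951, 0.31, 0.0], [0.31, 0.951, -0.0], [-0.0, -0.0, -1.0]]
wrist_force: [3.0, 0.3, -10.4]
grip_width: 0.294
gripper_force: 30.0
```

Emit:
arm_command --pt "0.015 0 0.06 0"

```text
t: 9.6
tcp_pos: [0.4945, -0.1358, 0.0381]
ee_rot: [[-0.951, 0.311, 0.001], [0.311, 0.951, -0.0], [-0.001, 0.0, -1.0]]
wrist_force: [-2.3, 2.7, 9.1]
grip_width: 0.296
gripper_force: 30.0
```

Emit:
arm_command --pt "0.015 0 0.06 0"

```text
t: 9.7
tcp_pos: [0.4944, -0.1358, 0.0371]
ee_rot: [[-0.95, 0.311, 0.002], [0.311, 0.95, 0.0], [-0.002, 0.001, -1.0]]
wrist_force: [-2.2, 2.6, 9.0]
grip_width: 0.294
gripper_force: 30.0
```

Emit:
arm_command --pt "0.02 0 0.06 0"

```text
t: 9.8
tcp_pos: [0.4943, -0.1358, 0.0358]
ee_rot: [[-0.95, 0.311, 0.003], [0.311, 0.95, -0.0], [-0.003, 0.001, -1.0]]
wrist_force: [-1.1, 2.7, 8.9]
grip_width: 0.294
gripper_force: 30.0
```

Emit:
arm_command --pt "0.013 0 -0.06 0"

```text
t: 9.9
tcp_pos: [0.4943, -0.1358, 0.0367]
ee_rot: [[-0.95, 0.311, 0.003], [0.311, 0.95, -0.001], [-0.003, 0.0, -1.0]]
wrist_force: [6.2, -1.0, -10.4]
grip_width: 0.295
gripper_force: 30.0
```

Emit:
arm_command --pt "0.013 0 -0.06 0"

```text
t: 10.0
tcp_pos: [0.4941, -0.1357, 0.0379]
ee_rot: [[-0.951, 0.311, 0.003], [0.311, 0.951, -0.001], [-0.004, -0.0, -1.0]]
wrist_force: [6.7, -0.6, -9.6]
grip_width: 0.294
gripper_force: 30.0
```

Emit:
arm_command --pt "0.013 0 -0.06 0"

```text
t: 10.1
tcp_pos: [0.4938, -0.1357, 0.0393]
ee_rot: [[-0.951, 0.311, 0.003], [0.311, 0.951, -0.001], [-0.004, -0.0, -1.0]]
wrist_force: [7.5, -0.5, -10.7]
grip_width: 0.296
gripper_force: 30.0
```

Run:
```python
from h import *
s=capture('side');np.savez('/tmp/s7',**s)
s0=np.load('/tmp/s6.npz')['image']
print(pose(s0,s['image']),ecc(s0,s['image'],330,350,282,300),get_obs()['wrist_force'],get_obs()['tcp_pos'])
```

```text
{'left': [-0.13, -0.05], 'right': [-0.04, 0.02], 'bot': [-0.03, -0.17], 'top': [-0.13, 0.11], 'cc': 0.9991} ([-0.08, -0.02], 0.996) [ 6.17951461 -1.2022127  -8.25432762] [ 0.4938448  -0.13572641  0.03944828]
```

Emit:
arm_command --pt "0.02 0 0.067 0"

```text
t: 10.25
tcp_pos: [0.4938, -0.1356, 0.0384]
ee_rot: [[-0.95, 0.311, 0.004], [0.311, 0.95, -0.001], [-0.004, 0.0, -1.0]]
wrist_force: [1.5, 1.0, 7.8]
grip_width: 0.289
gripper_force: 30.0
```

Emit:
arm_command --pt "0.02 0 0.067 0"

```text
t: 10.35
tcp_pos: [0.4935, -0.1356, 0.037]
ee_rot: [[-0.95, 0.311, 0.005], [0.311, 0.95, -0.001], [-0.005, 0.001, -1.0]]
wrist_force: [2.4, 0.8, 7.5]
grip_width: 0.292
gripper_force: 30.0
```

Emit:
arm_command --pt "0.02 0 0.066 0"

```text
t: 10.45
tcp_pos: [0.4932, -0.1355, 0.0355]
ee_rot: [[-0.95, 0.311, 0.005], [0.311, 0.95, -0.001], [-0.005, 0.001, -1.0]]
wrist_force: [1.2, 0.3, 8.5]
grip_width: 0.292
gripper_force: 30.0
```

Run:
```python
from h import *
s=capture('side');np.savez('/tmp/s8',**s)
s0=np.load('/tmp/s6.npz')['image']
print(pose(s0,s['image']),ecc(s0,s['image'],330,350,282,300),get_obs()['wrist_force'],get_obs()['tcp_pos'])
```

```text
{'left': [-0.07, -0.05], 'right': [-0.06, 0.03], 'bot': [-0.01, -0.18], 'top': [-0.11, 0.12], 'cc': 0.9991} ([-0.26, 0.07], 0.997) [1.63777817 0.44507537 7.0631852 ] [ 0.49310079 -0.1354476   0.03529413]
```

Up-and-down rocking with draw leaves the case still: it moved under 0.2 mm while the probe came about 1 mm. I'm continuing in gentle cycles.

Emit:
arm_command --pt "0.008 0 -0.055 0" --pt "0.008 0 -0.055 0" --pt "0.008 0 -0.055 0" --pt "0.008 0 -0.055 0" --pt "0.014 0 0.055 0" --pt "0.014 0 0.055 0" --pt "0.014 0 0.055 0" --pt "0.014 0 0.055 0"

```text
t: 11.3
tcp_pos: [0.4906, -0.1347, 0.0353]
ee_rot: [[-0.95, 0.311, 0.004], [0.311, 0.95, -0.001], [-0.004, 0.001, -1.0]]
wrist_force: [2.0, 0.4, 8.1]
grip_width: 0.295
gripper_force: 30.0
```

Emit:
arm_command --pt "0.008 0 -0.057 0" --pt "0.008 0 -0.057 0" --pt "0.008 0 -0.057 0" --pt "0.008 0 -0.057 0" --pt "0.014 0 0.057 0" --pt "0.014 0 0.057 0" --pt "0.014 0 0.057 0" --pt "0.014 0 0.057 0"

```text
t: 12.1
tcp_pos: [0.4881, -0.1339, 0.0351]
ee_rot: [[-0.95, 0.311, 0.003], [0.311, 0.95, -0.001], [-0.003, 0.0, -1.0]]
wrist_force: [2.2, 0.2, 8.3]
grip_width: 0.293
gripper_force: 30.0
```

```bash
cat > chk.py <<'E'
from h import *
import sys
s=capture('side');np.savez('/tmp/'+sys.argv[1],**s);s0=np.load('/tmp/s6.npz')['image']
o=get_obs();d=np.array([.951,-.311])
print('case',pose(s0,s['image']))
try: print('hin',ecc(s0,s['image'],330,350,282,300))
except cv2.error: print('hin fail')
print('draw mm since grip',round(-1000*(o['tcp_pos'][:2]-[.5005,-.1374])@d,1),'z',o['tcp_pos'][2].round(4),o['wrist_force'].round(1),o['ee_rot'][2].round(4))
E
python3 chk.py s9
```

```text
case {'left': [-1.07, -0.09], 'right': [-1.0, 0.0], 'bot': [-1.09, -0.2], 'top': [-1.0, 0.09], 'cc': 0.999}
hin ([-1.51, 0.02], 0.995)
draw mm since grip 12.9 z 0.0349 [2.4 0.5 7.4] [-3.5e-03  4.0e-04 -1.0e+00]
```

The case crept 2.6 mm on the upstrokes, where lifting unloads it. I'll draw only on the downstroke and relax on the upstroke.

Emit:
arm_command --pt "-0.01 0 -0.08 0" --pt "-0.01 0 -0.08 0" --pt "-0.01 0 -0.08 0" --pt "0.016 0 0.048 0" --pt "0.016 0 0.048 0" --pt "0.016 0 0.048 0" --pt "0.016 0 0.048 0" --pt "0.016 0 0.048 0"

```text
t: 12.95
tcp_pos: [0.4866, -0.1334, 0.0349]
ee_rot: [[-0.95, 0.311, 0.003], [0.311, 0.95, -0.0], [-0.003, 0.0, -1.0]]
wrist_force: [1.8, 1.1, 11.0]
grip_width: 0.292
gripper_force: 30.0
```

Emit:
arm_command --pt "-0.01 0 -0.08 0" --pt "-0.01 0 -0.08 0" --pt "-0.01 0 -0.08 0"

```text
t: 13.25
tcp_pos: [0.4861, -0.1333, 0.0395]
ee_rot: [[-0.951, 0.311, 0.0], [0.311, 0.951, -0.001], [-0.0, -0.0, -1.0]]
wrist_force: [5.5, -1.7, -8.8]
grip_width: 0.293
gripper_force: 30.0
```

Emit:
arm_command --pt "0.016 0 0.048 0" --pt "0.016 0 0.048 0" --pt "0.016 0 0.048 0"

```text
t: 13.55
tcp_pos: [0.4856, -0.1331, 0.037]
ee_rot: [[-0.95, 0.311, 0.002], [0.311, 0.95, -0.0], [-0.002, 0.0, -1.0]]
wrist_force: [1.6, 0.9, 7.6]
grip_width: 0.29
gripper_force: 30.0
```

Emit:
arm_command --pt "0.016 0 0.048 0" --pt "0.016 0 0.048 0"

```text
t: 13.75
tcp_pos: [0.4852, -0.1329, 0.0348]
ee_rot: [[-0.95, 0.311, 0.002], [0.311, 0.95, -0.0], [-0.002, 0.001, -1.0]]
wrist_force: [-0.0, 0.2, 14.5]
grip_width: 0.296
gripper_force: 30.0
```

```bash
python3 chk.py s10
```

```text
case {'left': [-1.08, -0.07], 'right': [-1.02, -0.0], 'bot': [-1.12, -0.18], 'top': [-0.99, 0.08], 'cc': 0.999}
hin ([-1.91, -0.04], 0.99)
draw mm since grip 15.9 z 0.0349 [ 1.1 -0.3  9.2] [-2.4e-03  6.0e-04 -1.0e+00]
```

Now the case stays put and the draw is 1.5 mm per cycle. I'm continuing, with more of the draw on the downstroke.

Emit:
arm_command --pt "-0.017 0 -0.09 0" --pt "-0.017 0 -0.09 0" --pt "-0.017 0 -0.09 0" --pt "0.026 0 0.05 0" --pt "0.026 0 0.05 0" --pt "0.026 0 0.05 0" --pt "0.026 0 0.05 0" --pt "0.026 0 0.05 0"

```text
t: 14.6
tcp_pos: [0.4838, -0.1325, 0.0353]
ee_rot: [[-0.95, 0.311, 0.004], [0.311, 0.95, -0.001], [-0.004, 0.0, -1.0]]
wrist_force: [2.5, -0.9, 8.2]
grip_width: 0.293
gripper_force: 30.0
```

Emit:
arm_command --pt "-0.017 0 -0.085 0" --pt "-0.017 0 -0.085 0" --pt "-0.017 0 -0.085 0" --pt "0.026 0 0.051 0" --pt "0.026 0 0.051 0" --pt "0.026 0 0.051 0" --pt "0.026 0 0.051 0" --pt "0.026 0 0.051 0"

```text
t: 15.4
tcp_pos: [0.4822, -0.1319, 0.0354]
ee_rot: [[-0.95, 0.311, 0.004], [0.311, 0.95, -0.001], [-0.004, 0.0, -1.0]]
wrist_force: [3.0, -0.7, 10.2]
grip_width: 0.292
gripper_force: 30.0
```

```bash
python3 chk.py s11
```

```text
case {'left': [-1.08, -0.07], 'right': [-1.02, -0.01], 'bot': [-1.11, -0.18], 'top': [-1.0, 0.07], 'cc': 0.999}
hin ([-2.24, -0.08], 0.985)
draw mm since grip 19.1 z 0.0354 [ 3.6 -0.4  8.5] [-4.e-03  5.e-04 -1.e+00]
```

Emit:
arm_command --pt "-0.017 0 -0.088 0" --pt "-0.017 0 -0.088 0" --pt "-0.017 0 -0.088 0" --pt "0.028 0 0.053 0" --pt "0.028 0 0.053 0" --pt "0.028 0 0.053 0" --pt "0.028 0 0.053 0" --pt "0.028 0 0.052 0"

```text
t: 16.25
tcp_pos: [0.4803, -0.1313, 0.0354]
ee_rot: [[-0.95, 0.311, 0.004], [0.311, 0.95, -0.001], [-0.004, 0.0, -1.0]]
wrist_force: [3.6, -0.4, 11.9]
grip_width: 0.291
gripper_force: 30.0
```

Emit:
arm_command --pt "-0.017 0 -0.09 0" --pt "-0.017 0 -0.09 0" --pt "-0.017 0 -0.09 0" --pt "0.028 0 0.054 0" --pt "0.028 0 0.054 0" --pt "0.028 0 0.054 0" --pt "0.028 0 0.054 0" --pt "0.028 0 0.054 0"

```text
t: 17.05
tcp_pos: [0.4782, -0.1305, 0.0354]
ee_rot: [[-0.95, 0.311, 0.004], [0.311, 0.95, -0.001], [-0.004, 0.0, -1.0]]
wrist_force: [3.1, -1.2, 12.0]
grip_width: 0.292
gripper_force: 30.0
```

Emit:
arm_command --pt "-0.017 0 -0.092 0" --pt "-0.017 0 -0.092 0" --pt "-0.017 0 -0.092 0" --pt "0.028 0 0.055 0" --pt "0.028 0 0.055 0" --pt "0.028 0 0.055 0" --pt "0.028 0 0.055 0" --pt "0.028 0 0.056 0"

```text
t: 17.85
tcp_pos: [0.4759, -0.1298, 0.0354]
ee_rot: [[-0.95, 0.311, 0.004], [0.311, 0.95, -0.001], [-0.004, 0.0, -1.0]]
wrist_force: [3.7, -1.1, 12.5]
grip_width: 0.292
gripper_force: 30.0
```

```bash
python3 chk.py s12
```

```text
case {'left': [-1.15, -0.09], 'right': [-1.07, 0.01], 'bot': [-1.22, -0.19], 'top': [-1.02, 0.09], 'cc': 0.9989}
hin ([-3.15, -0.19], 0.962)
draw mm since grip 25.8 z 0.0353 [ 3.6 -0.8  9.5] [-4.e-03  5.e-04 -1.e+00]
```

Emit:
arm_command --pt "-0.018 0 -0.1 0" --pt "-0.018 0 -0.1 0" --pt "-0.018 0 -0.1 0" --pt "0.027 0 0.056 0" --pt "0.027 0 0.056 0" --pt "0.027 0 0.056 0" --pt "0.027 0 0.056 0" --pt "0.027 0 0.056 0"

```text
t: 18.7
tcp_pos: [0.4737, -0.1291, 0.0356]
ee_rot: [[-0.95, 0.311, 0.003], [0.311, 0.95, -0.001], [-0.003, 0.0, -1.0]]
wrist_force: [4.4, -1.4, 9.9]
grip_width: 0.295
gripper_force: 30.0
```

Emit:
arm_command --pt "-0.018 0 -0.096 0" --pt "-0.018 0 -0.096 0" --pt "-0.018 0 -0.096 0" --pt "0.027 0 0.058 0" --pt "0.027 0 0.058 0" --pt "0.027 0 0.058 0" --pt "0.027 0 0.058 0" --pt "0.027 0 0.056 0"

```text
t: 19.5
tcp_pos: [0.4716, -0.1284, 0.0356]
ee_rot: [[-0.95, 0.311, 0.003], [0.311, 0.95, -0.001], [-0.003, 0.0, -1.0]]
wrist_force: [3.3, -1.6, 10.7]
grip_width: 0.295
gripper_force: 30.0
```

Emit:
arm_command --pt "-0.018 0 -0.098 0" --pt "-0.018 0 -0.098 0" --pt "-0.018 0 -0.098 0" --pt "0.027 0 0.059 0" --pt "0.027 0 0.059 0" --pt "0.027 0 0.059 0" --pt "0.027 0 0.059 0" --pt "0.027 0 0.058 0"

```text
t: 20.3
tcp_pos: [0.4695, -0.1277, 0.0355]
ee_rot: [[-0.95, 0.311, 0.003], [0.311, 0.95, -0.0], [-0.003, 0.0, -1.0]]
wrist_force: [2.7, -0.3, 12.3]
grip_width: 0.292
gripper_force: 30.0
```

```bash
python3 chk.py s13
```

```text
case {'left': [-1.22, -0.08], 'right': [-1.06, -0.04], 'bot': [-1.27, -0.22], 'top': [-1.04, 0.07], 'cc': 0.999}
hin ([-4.03, -0.3], 0.935)
draw mm since grip 32.5 z 0.0355 [ 4.1 -0.8  8.3] [-2.8e-03  4.0e-04 -1.0e+00]
```

Emit:
arm_command --pt "-0.018 0 -0.102 0" --pt "-0.018 0 -0.102 0" --pt "-0.018 0 -0.102 0" --pt "0.027 0 0.06 0" --pt "0.027 0 0.06 0" --pt "0.027 0 0.06 0" --pt "0.027 0 0.06 0" --pt "0.027 0 0.06 0"

```text
t: 21.15
tcp_pos: [0.4674, -0.127, 0.0355]
ee_rot: [[-0.95, 0.311, 0.002], [0.311, 0.95, -0.0], [-0.002, 0.0, -1.0]]
wrist_force: [4.1, -1.1, 10.9]
grip_width: 0.296
gripper_force: 30.0
```

Emit:
arm_command --pt "-0.018 0 -0.102 0" --pt "-0.018 0 -0.102 0" --pt "-0.018 0 -0.102 0" --pt "0.027 0 0.061 0" --pt "0.027 0 0.061 0" --pt "0.027 0 0.061 0" --pt "0.027 0 0.061 0" --pt "0.027 0 0.061 0"

```text
t: 21.95
tcp_pos: [0.4655, -0.1264, 0.0356]
ee_rot: [[-0.95, 0.311, 0.002], [0.311, 0.95, -0.0], [-0.002, 0.0, -1.0]]
wrist_force: [2.5, -1.3, 9.8]
grip_width: 0.295
gripper_force: 30.0
```

Emit:
arm_command --pt "-0.018 0 -0.102 0" --pt "-0.018 0 -0.102 0" --pt "-0.018 0 -0.102 0" --pt "0.027 0 0.061 0" --pt "0.027 0 0.061 0" --pt "0.027 0 0.061 0" --pt "0.027 0 0.061 0" --pt "0.027 0 0.06 0"

```text
t: 22.75
tcp_pos: [0.4636, -0.1258, 0.0356]
ee_rot: [[-0.95, 0.311, 0.003], [0.311, 0.95, -0.0], [-0.003, 0.0, -1.0]]
wrist_force: [4.0, -1.7, 9.6]
grip_width: 0.294
gripper_force: 30.0
```

```bash
python3 chk.py s14
```

```text
case {'left': [-1.2, -0.1], 'right': [-1.07, 0.0], 'bot': [-1.24, -0.2], 'top': [-1.06, 0.07], 'cc': 0.999}
hin ([-4.74, -0.36], 0.906)
draw mm since grip 38.8 z 0.0355 [ 3.7 -1.3  8.7] [-2.4e-03  3.0e-04 -1.0e+00]
```

Emit:
arm_command --pt "-0.018 0 -0.1 0" --pt "-0.018 0 -0.1 0" --pt "-0.018 0 -0.1 0" --pt "0.026 0 0.06 0" --pt "0.026 0 0.06 0" --pt "0.026 0 0.06 0" --pt "0.026 0 0.06 0" --pt "0.026 0 0.06 0"

```text
t: 23.6
tcp_pos: [0.4617, -0.1252, 0.0355]
ee_rot: [[-0.95, 0.311, 0.002], [0.311, 0.95, -0.0], [-0.002, 0.0, -1.0]]
wrist_force: [4.0, -1.3, 8.3]
grip_width: 0.292
gripper_force: 30.0
```

Emit:
arm_command --pt "-0.018 0 -0.1 0" --pt "-0.018 0 -0.1 0" --pt "-0.018 0 -0.1 0"

```text
t: 23.9
tcp_pos: [0.4612, -0.1251, 0.0419]
ee_rot: [[-0.951, 0.311, -0.001], [0.311, 0.951, 0.0], [0.001, -0.0, -1.0]]
wrist_force: [6.5, -1.5, -6.3]
grip_width: 0.29
gripper_force: 30.0
```

Emit:
arm_command --pt "0.026 0 0.06 0" --pt "0.026 0 0.06 0" --pt "0.026 0 0.06 0" --pt "0.026 0 0.05 0" --pt "0.026 0 0.05 0"

```text
t: 24.4
tcp_pos: [0.4601, -0.1246, 0.036]
ee_rot: [[-0.95, 0.311, 0.003], [0.311, 0.95, -0.001], [-0.003, 0.0, -1.0]]
wrist_force: [5.8, -1.8, 6.5]
grip_width: 0.289
gripper_force: 30.0
```

```bash
python3 chk.py s15
```

```text
case {'left': [-1.19, -0.11], 'right': [-1.07, 0.01], 'bot': [-1.25, -0.18], 'top': [-1.03, 0.06], 'cc': 0.9989}
hin ([-5.3, -0.44], 0.884)
draw mm since grip 42.4 z 0.0359 [ 5.  -1.2  5.3] [-2.6e-03  2.0e-04 -1.0e+00]
```

Emit:
arm_command --pt "-0.018 0 -0.1 0" --pt "-0.018 0 -0.1 0" --pt "-0.018 0 -0.1 0" --pt "0.026 0 0.06 0" --pt "0.026 0 0.06 0" --pt "0.026 0 0.06 0" --pt "0.026 0 0.06 0" --pt "0.026 0 0.06 0"

```text
t: 25.25
tcp_pos: [0.4581, -0.1239, 0.0359]
ee_rot: [[-0.95, 0.311, 0.002], [0.311, 0.95, -0.0], [-0.002, 0.0, -1.0]]
wrist_force: [5.3, -2.8, 7.6]
grip_width: 0.289
gripper_force: 30.0
```

Emit:
arm_command --pt "-0.018 0 -0.1 0" --pt "-0.018 0 -0.1 0" --pt "-0.018 0 -0.1 0"

```text
t: 25.55
tcp_pos: [0.4575, -0.1238, 0.0424]
ee_rot: [[-0.951, 0.31, -0.002], [0.31, 0.951, 0.0], [0.002, -0.0, -1.0]]
wrist_force: [5.7, -1.4, -6.2]
grip_width: 0.291
gripper_force: 30.0
```

Emit:
arm_command --pt "0.026 0 0.06 0" --pt "0.026 0 0.06 0" --pt "0.026 0 0.06 0" --pt "0.026 0 0.06 0" --pt "0.026 0 0.06 0"

```text
t: 26.05
tcp_pos: [0.4562, -0.1233, 0.0359]
ee_rot: [[-0.95, 0.311, 0.002], [0.311, 0.95, -0.0], [-0.002, 0.0, -1.0]]
wrist_force: [5.0, -3.2, 8.1]
grip_width: 0.297
gripper_force: 30.0
```

```bash
python3 chk.py s16
```

```text
case {'left': [-1.24, -0.1], 'right': [-1.06, -0.01], 'bot': [-1.27, -0.2], 'top': [-1.05, 0.07], 'cc': 0.9989}
hin ([-5.83, -0.49], 0.857)
draw mm since grip 46.6 z 0.0358 [ 5.6 -1.4  6. ] [-1.9e-03  2.0e-04 -1.0e+00]
```

Run:
```python
from h import *
A=[np.load(f'/tmp/{n}.npz')['image'] for n in('side','s16')]
cv2.imwrite('pics/cmp2.png',np.hstack([cv2.resize(i[255:335,290:420,::-1],(400,246),interpolation=cv2.INTER_CUBIC) for i in A]))
c=capture('wrist');save(c,'w4.png');W=world(c);o=get_obs()
m=ycol(c['image'])&(W[...,2]>.054)&(W[...,2]<.07)
T=(W[m]-o['tcp_pos'])@o['ee_rot']*1000;print('handle free end tool x',np.percentile(T[:,0],[50,90,99,99.8]))
```

```text
handle free end tool x [-38.27683754  -0.36066861   1.38703543   1.63517865]
```

View pics/cmp2.png

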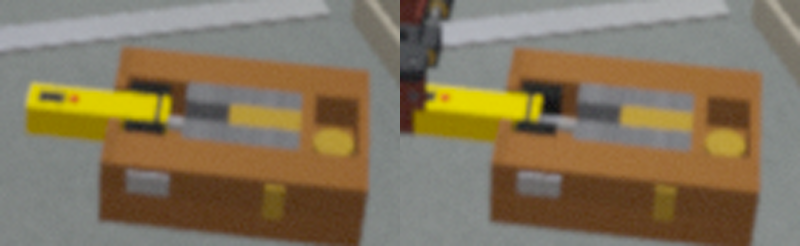

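The crop shows the handle only partly out, its black ring having moved from (165,108) to (535,105). The free end is now at tool x +1.6 against +25 at first, so the pads slipped along the handle while it pivoted in them. The probe is about 16 mm out of the case. I'll regrip nearer the mouth and go back to rocking sideways, where the pads don't have to pivot, pressing lightly on the sill so that the case stays put.

Emit:
arm_command --pt "0 0 0 0" --pt "0 0 0 0" --pt "0 0 0 0" --pt "0 0 0 0" --claw 0

```text
t: 26.55
tcp_pos: [0.4539, -0.1227, 0.0351]
ee_rot: [[-0.951, 0.311, -0.002], [0.311, 0.951, 0.001], [0.002, -0.0, -1.0]]
wrist_force: [-0.1, -0.4, -0.7]
grip_width: 0.502
gripper_force: 0.0
```

```bash
python3 - <<'E'
from h import *
c=capture('wrist');W=world(c);o=get_obs();print(o['grip_width'],o['tcp_pos'],o['wrist_force'])
m=ycol(c['image'])&(W[...,2]>.054)&(W[...,2]<.07)
T=(W[m]-o['tcp_pos'])@o['ee_rot']*1000;q=np.percentile(T[:,0],[.5,99.5]);print('tool x',q)
for x in np.arange(q[0]+2,q[1],5):
    t=T[abs(T[:,0]-x)<2]; 
    if len(t): print(round(x,1),t[:,1].min().round(1),t[:,1].max().round(1),(o['tcp_pos'][2]*1000-t[:,2].mean()).round(1))
E
python3 chk.py s17
```

```text
0.5008234007313824 [ 0.4542893  -0.12279791  0.03524839] [0.3869241  0.41451754 1.03322347]
tool x [-57.94635668  -0.6655383 ]
-55.9 -14.1 11.8 58.0
-50.9 -14.0 11.7 58.0
-45.9 -13.9 12.0 58.0
-40.9 -13.8 11.9 58.0
-35.9 -13.7 11.9 58.1
-15.9 -13.6 11.8 57.8
-10.9 -14.1 11.8 58.0
-5.9 -14.0 11.7 58.0
-0.9 -13.9 11.6 57.0
case {'left': [-1.24, -0.09], 'right': [-1.05, 0.01], 'bot': [-1.28, -0.21], 'top': [-1.05, 0.1], 'cc': 0.999}
hin ([-5.85, -0.5], 0.856)
draw mm since grip 48.2 z 0.0353 [ 0.1 -0.8 -0.2] [ 1.3e-03 -1.0e-04 -1.0e+00]
```

Emit:
arm_command --pt "-0.6 -0.04 0.04 0" --pt "-0.8 0 0 0" --pt "-0.65 0 0 0" --pt "0 0 0 0"

```text
t: 27.05
tcp_pos: [0.5055, -0.1404, 0.0347]
ee_rot: [[-0.951, 0.31, 0.002], [0.31, 0.951, -0.001], [-0.002, -0.0, -1.0]]
wrist_force: [0.6, 0.5, -0.4]
grip_width: 0.501
gripper_force: 0.0
```

Emit:
arm_command --pt "0 0 0 0" --pt "0 0 0 0" --pt "0 0 0 0" --pt "0 0 0 0" --claw 1

```text
t: 27.45
tcp_pos: [0.5025, -0.139, 0.0344]
ee_rot: [[-0.951, 0.31, -0.002], [0.31, 0.951, 0.001], [0.002, 0.001, -1.0]]
wrist_force: [-0.7, 1.9, 1.4]
grip_width: 0.297
gripper_force: 30.0
```

```bash
cat > chk.py <<'E'
from h import *
import sys
s=capture('side');np.savez('/tmp/'+sys.argv[1],**s);s0=np.load('/tmp/s17.npz')['image']
o=get_obs();d=np.array([.951,-.311])
print('case',pose(s0,s['image']))
print('axial mm',round(-1000*(o['tcp_pos'][:2]-[.5005,-.1374])@d,1),'lat',round(1000*(o['tcp_pos'][:2]-[.5005,-.1374])@[.311,.951],1),'z',o['tcp_pos'][2].round(4),o['wrist_force'].round(1),o['ft_torque'].round(2),'yaw',np.degrees(np.arctan2(o['ee_rot'][1,0],-o['ee_rot'][0,0])).round(2))
c=capture('wrist');W=world(c)
m=ycol(c['image'])&(W[...,2]>.054)&(W[...,2]<.07)
T=(W[m]-o['tcp_pos'])@o['ee_rot']*1000;print('free end',np.percentile(T[:,0],99.5).round(1),'grip',o['grip_width'].round(3))
E
python3 chk.py s18
```

```text
case {'left': [0.03, -0.05], 'right': [-0.02, 0.0], 'bot': [0.03, -0.2], 'top': [-0.01, 0.12], 'cc': 0.9992}
axial mm -2.4 lat -0.9 z 0.0344 [-2.3  2.6  0.6] [ 0.58  0.42 -0.  ] yaw 18.06Traceback (most recent call last):
  File "chk.py", line 9, in <module>
    T=(W[m]-o['tcp_pos'])@o['ee_rot']*1000;print('free end',np.percentile(T[:,0],99.5).round(1),'grip',o['grip_width'].round(3))
                                                                                                       ^^^^^^^^^^^^^^^^^^^^^
AttributeError: 'float' object has no attribute 'round'
```

Emit:
arm_command --pt "0 0 0.06 0" --pt "0 0.04 0 0.19" --pt "0 0.04 0 0.19"

```text
t: 27.85
tcp_pos: [0.5033, -0.1379, 0.0339]
ee_rot: [[-0.938, 0.346, -0.002], [0.346, 0.938, 0.001], [0.002, 0.0, -1.0]]
wrist_force: [-7.1, 2.0, 14.9]
grip_width: 0.297
gripper_force: 30.1
```

Emit:
arm_command --pt "0.012 -0.081 0 -0.38" --pt "0.012 -0.081 0 -0.38"

```text
t: 28.05
tcp_pos: [0.5028, -0.1404, 0.0339]
ee_rot: [[-0.962, 0.273, 0.001], [0.273, 0.962, 0.002], [-0.0, 0.002, -1.0]]
wrist_force: [-1.9, 6.9, 9.6]
grip_width: 0.293
gripper_force: 30.0
```

Emit:
arm_command --pt "0.012 0.081 0 0.38"

```text
t: 28.15
tcp_pos: [0.5032, -0.1396, 0.0339]
ee_rot: [[-0.951, 0.31, 0.002], [0.31, 0.951, 0.0], [-0.001, 0.001, -1.0]]
wrist_force: [-1.0, 1.7, 6.0]
grip_width: 0.296
gripper_force: 30.0
```

Emit:
arm_command --pt "0.012 0.081 0 0.38"

```text
t: 28.25
tcp_pos: [0.5039, -0.1381, 0.0339]
ee_rot: [[-0.938, 0.347, 0.002], [0.347, 0.938, -0.001], [-0.002, 0.0, -1.0]]
wrist_force: [-0.2, -0.8, 3.9]
grip_width: 0.296
gripper_force: 30.1
```

Emit:
arm_command --pt "0.012 -0.081 0 -0.38" --pt "0.012 -0.081 0 -0.38"

```text
t: 28.45
tcp_pos: [0.5028, -0.1405, 0.0339]
ee_rot: [[-0.962, 0.273, 0.003], [0.273, 0.962, 0.001], [-0.003, 0.001, -1.0]]
wrist_force: [1.2, 4.9, 3.8]
grip_width: 0.296
gripper_force: 30.0
```

Emit:
arm_command --pt "0.012 0.081 0 0.38" --pt "0.012 0.081 0 0.38"

```text
t: 28.65
tcp_pos: [0.5035, -0.1378, 0.0339]
ee_rot: [[-0.938, 0.347, 0.004], [0.347, 0.938, -0.001], [-0.004, 0.0, -1.0]]
wrist_force: [0.6, 0.7, 2.2]
grip_width: 0.295
gripper_force: 30.1
```

```bash
sed -i "s/o\['grip_width'\].round(3)/o['grip_width']/" chk.py; python3 chk.py s19
```

```text
case {'left': [0.11, -0.02], 'right': [-0.03, 0.01], 'bot': [0.1, -0.17], 'top': [-0.01, 0.13], 'cc': 0.9992}
axial mm -2.9 lat 0.8 z 0.0339 [1.  0.4 3.5] [-0.04 -0.43  0.51] yaw 20.37
free end 50.3 grip 0.2950870458091194
```

The case is still. The arm's slack has to be taken up first, so I'm continuing.

Emit:
arm_command --pt "0.012 -0.082 0.01 -0.38" --pt "0.012 -0.082 0 -0.38" --pt "0.012 0.082 0.01 0.38" --pt "0.012 0.082 0 0.38" --pt "0.012 -0.083 0.01 -0.38" --pt "0.012 -0.083 0 -0.38" --pt "0.012 0.083 0.01 0.38" --pt "0.012 0.083 0 0.38"

```text
t: 29.55
tcp_pos: [0.5021, -0.1376, 0.0337]
ee_rot: [[-0.938, 0.346, 0.006], [0.346, 0.938, -0.002], [-0.006, 0.0, -1.0]]
wrist_force: [1.8, -1.2, 8.0]
grip_width: 0.294
gripper_force: 30.1
```

```bash
python3 chk.py s20
```

```text
case {'left': [0.12, -0.03], 'right': [-0.03, 0.01], 'bot': [0.12, -0.17], 'top': [-0.02, 0.12], 'cc': 0.9992}
axial mm -1.5 lat 0.5 z 0.0336 [ 1.5 -0.8  9.6] [-0.26 -0.7   0.45] yaw 20.37
free end 50.2 grip 0.2913188042744588
```

Working: the case is still, the pads aren't slipping and the probe is coming out. Continuing.

Emit:
arm_command --pt "0.014 -0.084 0 -0.38" --pt "0.014 -0.084 0 -0.38" --pt "0.014 0.085 0 0.38" --pt "0.014 0.085 0 0.38" --pt "0.014 -0.086 0 -0.38" --pt "0.014 -0.086 0 -0.38" --pt "0.014 0.087 0 0.38" --pt "0.014 0.087 0 0.38"

```text
t: 30.45
tcp_pos: [0.4994, -0.1364, 0.0335]
ee_rot: [[-0.938, 0.346, 0.006], [0.346, 0.938, -0.002], [-0.007, 0.0, -1.0]]
wrist_force: [3.8, -1.5, 5.3]
grip_width: 0.293
gripper_force: 30.1
```

Emit:
arm_command --pt "0.014 -0.088 0 -0.38" --pt "0.014 -0.088 0 -0.38" --pt "0.014 0.089 0 0.38" --pt "0.014 0.089 0 0.38" --pt "0.014 -0.09 0 -0.38" --pt "0.014 -0.09 0 -0.38" --pt "0.014 0.09 0 0.38" --pt "0.014 0.09 0 0.38"

```text
t: 31.25
tcp_pos: [0.4963, -0.1352, 0.0334]
ee_rot: [[-0.938, 0.347, 0.006], [0.347, 0.938, -0.002], [-0.006, 0.001, -1.0]]
wrist_force: [3.4, -1.7, 5.4]
grip_width: 0.298
gripper_force: 30.0
```

```bash
python3 chk.py s21
```

```text
case {'left': [0.11, -0.02], 'right': [-0.03, -0.0], 'bot': [0.13, -0.19], 'top': [-0.03, 0.13], 'cc': 0.9991}
axial mm 4.8 lat 1.0 z 0.0334 [ 2.2 -0.7  8.4] [-0.17 -0.88  0.25] yaw 20.39
free end 50.3 grip 0.2931511765964099
```

Emit:
arm_command --pt "0.014 -0.092 0 -0.38" --pt "0.014 -0.092 0 -0.38" --pt "0.014 0.093 0 0.38" --pt "0.014 0.093 0 0.38" --pt "0.014 -0.094 0 -0.38" --pt "0.014 -0.094 0 -0.38" --pt "0.014 0.095 0 0.38" --pt "0.014 0.095 0 0.38"

```text
t: 32.15
tcp_pos: [0.493, -0.1341, 0.0333]
ee_rot: [[-0.938, 0.347, 0.006], [0.347, 0.938, -0.001], [-0.006, 0.001, -1.0]]
wrist_force: [0.8, 0.3, 5.3]
grip_width: 0.296
gripper_force: 30.0
```

Emit:
arm_command --pt "0.014 -0.096 0 -0.38" --pt "0.014 -0.096 0 -0.38" --pt "0.014 0.097 0 0.38" --pt "0.014 0.097 0 0.38" --pt "0.014 -0.099 0 -0.38" --pt "0.014 -0.099 0 -0.38" --pt "0.014 0.1 0 0.38" --pt "0.014 0.1 0 0.38"

```text
t: 32.95
tcp_pos: [0.4899, -0.133, 0.0332]
ee_rot: [[-0.938, 0.347, 0.005], [0.347, 0.938, -0.001], [-0.005, 0.0, -1.0]]
wrist_force: [2.5, 0.3, 5.4]
grip_width: 0.294
gripper_force: 30.0
```

```bash
python3 chk.py s22
```

```text
case {'left': [0.11, -0.04], 'right': [-0.02, 0.0], 'bot': [0.13, -0.17], 'top': [-0.03, 0.11], 'cc': 0.9992}
axial mm 11.8 lat 1.1 z 0.0331 [-2.3 -7.3  6.5] [-1.8   0.2  -0.41] yaw 20.41
free end 50.4 grip 0.29419717795473194
```

Emit:
arm_command --pt "0.014 -0.101 0 -0.38" --pt "0.014 -0.101 0 -0.38" --pt "0.014 0.102 0 0.38" --pt "0.014 0.102 0 0.38" --pt "0.014 -0.103 0 -0.38" --pt "0.014 -0.103 0 -0.38" --pt "0.014 0.104 0 0.38" --pt "0.014 0.104 0 0.38"

```text
t: 33.85
tcp_pos: [0.486, -0.1327, 0.033]
ee_rot: [[-0.937, 0.349, 0.004], [0.349, 0.937, -0.002], [-0.004, -0.0, -1.0]]
wrist_force: [1.4, -2.6, 4.4]
grip_width: 0.292
gripper_force: 30.0
```

Emit:
arm_command --pt "0.014 -0.105 0 -0.38" --pt "0.014 -0.105 0 -0.38" --pt "0.014 0.106 0 0.38" --pt "0.014 0.106 0 0.38" --pt "0.014 -0.054 0 -0.195" --pt "0.014 -0.054 0 -0.195" --pt "0 0 0 0"

```text
t: 34.55
tcp_pos: [0.4832, -0.1336, 0.0329]
ee_rot: [[-0.951, 0.309, 0.004], [0.309, 0.951, -0.001], [-0.004, 0.0, -1.0]]
wrist_force: [3.3, -1.4, 6.1]
grip_width: 0.291
gripper_force: 30.0
```

```bash
python3 chk.py s23
```

```text
case {'left': [0.13, -0.05], 'right': [-0.04, -0.0], 'bot': [0.1, -0.19], 'top': [-0.01, 0.11], 'cc': 0.9992}
axial mm 17.7 lat -1.8 z 0.0329 [ 3.2 -1.1  6.8] [-0.31 -1.1   0.01] yaw 18.04
free end 50.2 grip 0.29486976248176017
```

Emit:
arm_command --pt "0.02 0 -0.03 0" --pt "0.03 0 -0.03 0"

```text
t: 34.85
tcp_pos: [0.4793, -0.1324, 0.0334]
ee_rot: [[-0.951, 0.31, -0.001], [0.31, 0.951, 0.0], [0.001, -0.0, -1.0]]
wrist_force: [0.3, -0.3, -0.5]
grip_width: 0.295
gripper_force: 30.0
```

Emit:
arm_command --pt "0.03 0 0 0" --pt "0.03 0 0 0"

```text
t: 35.05
tcp_pos: [0.4779, -0.1318, 0.0333]
ee_rot: [[-0.951, 0.31, -0.001], [0.31, 0.951, 0.0], [0.001, -0.0, -1.0]]
wrist_force: [1.1, -0.9, 1.0]
grip_width: 0.291
gripper_force: 30.0
```

```bash
python3 chk.py s24;  python3 - <<'E'
from h import *
A=[np.load(f'/tmp/{n}.npz')['image'] for n in('side','s24')]
cv2.imwrite('pics/cmp3.png',np.hstack([cv2.resize(i[265:325,310:410,::-1],(400,240),interpolation=cv2.INTER_CUBIC) for i in A]))
E
```

```text
case {'left': [0.08, -0.02], 'right': [-0.02, -0.01], 'bot': [0.08, -0.21], 'top': [-0.01, 0.14], 'cc': 0.9992}
axial mm 23.4 lat -1.7 z 0.0333 [0.9 0.  0.3] [-0.19 -0.28  0.03] yaw 18.04
free end 50.3 grip 0.2923138983257387
```

View pics/cmp3.png

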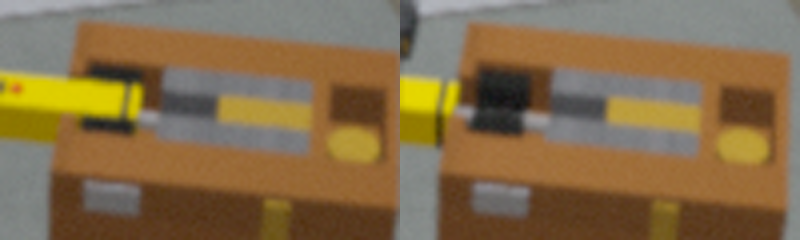

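The handle is clear of the black cheeks: the ring is at (452,97) in the right crop, with the shaft following out to (545,118). The pull has dropped to about 1 N, and the total draw is about 42 mm. I'm drawing 12 mm more for margin, then lifting level.

Emit:
arm_command --pt "0.1 0 0 0" --pt "0.13 0 0 0" --pt "0.13 0 0 0" --pt "0.12 0 0 0" --pt "0 0 0 0"

```text
t: 35.65
tcp_pos: [0.4663, -0.1279, 0.0335]
ee_rot: [[-0.951, 0.31, -0.001], [0.31, 0.951, 0.0], [0.001, 0.0, -1.0]]
wrist_force: [-0.4, -0.6, -1.1]
grip_width: 0.297
gripper_force: 30.0
```

Emit:
arm_command --pt "0 0 -0.1 0" --pt "0 0 -0.2 0" --pt "0 0 -0.2 0"

```text
t: 35.95
tcp_pos: [0.4674, -0.1283, 0.0466]
ee_rot: [[-0.951, 0.31, 0.0], [0.31, 0.951, -0.0], [-0.0, 0.0, -1.0]]
wrist_force: [0.1, 0.2, -0.9]
grip_width: 0.296
gripper_force: 30.0
```

Emit:
arm_command --pt "0 0 -0.3 0" --pt "0 0 -0.6 0" --pt "0 0 -0.8 0" --pt "0 0 -0.8 0" --pt "0 0 -0.6 0" --pt "0 0 -0.3 0" --pt "0 0 0 0"

```text
t: 36.65
tcp_pos: [0.4679, -0.1282, 0.1322]
ee_rot: [[-0.951, 0.31, 0.002], [0.31, 0.951, 0.0], [-0.002, 0.001, -1.0]]
wrist_force: [-0.2, 1.1, -1.0]
grip_width: 0.29
gripper_force: 30.0
```

```bash
python3 chk.py s25
python3 - <<'E'
from h import *
c=capture('wrist');W=world(c);o=get_obs();z=W[...,2]
T=(W-o['tcp_pos'])@o['ee_rot']*1000
m=ycol(c['image'])&(z>.1);x=T[m][:,0];y=T[m][:,1];h=z[m]*1000
print('handle x',np.percentile(x,[1,99]),'slope z/x',np.degrees(np.arctan(np.polyfit(x,h,1)[0])),'y',np.percentile(y,[1,99]))
s=capture('side');W=world(s);np.savez('/tmp/s26',**s);m=ycol(s['image'])&(W[...,2]>.1);m[:250]&=1;p=(W[m]-o['tcp_pos'])@o['ee_rot']*1000;print('side handle tool',np.percentile(p,[2,50,98],axis=0).round(0).tolist())
t=capture('top');np.savez('/tmp/t26',**t)
E
```

```text
case {'left': [0.1, -0.05], 'right': [-0.05, 0.0], 'bot': [0.1, -0.2], 'top': [-0.04, 0.12], 'cc': 0.9992}
axial mm 34.4 lat -1.5 z 0.1314 [-0.3  0.9 -1.1] [0.   0.02 0.01] yaw 18.03
free end -105.8 grip 0.29319693669032165
handle x [-53.64171251  50.28947526] slope z/x 4.242167011237495 y [-27.07453611  31.86913299]Traceback (most recent call last):
  File "<stdin>", line 6, in <module>
numpy._core._exceptions._UFuncOutputCastingError: Cannot cast ufunc 'bitwise_and' output from dtype('int64') to dtype('bool') with casting rule 'same_kind'
```

Run:
```python
from h import *
c=capture('wrist');W=world(c);o=get_obs()
T=(W-o['tcp_pos'])@o['ee_rot']*1000
m=ycol(c['image'])&(abs(T[...,1])<11)&(T[...,2]<-10)&(T[...,2]>-45)
for a,b in((-54,-40),(-40,-25),(15,30),(30,48)):
    q=T[m&(T[...,0]>a)&(T[...,0]<b)]; print(a,b,len(q),np.median(q,0).round(1) if len(q) else '')
D=np.array([622.4,262.0])/1000; ang=np.radians(-12.9);u=np.array([np.cos(ang),np.sin(ang)])
g=D-.0422*u;R=np.array(o['ee_rot']);d=np.r_[g-o['tcp_pos'][:2],0]@R
print('target grip',g,'tool delta mm',d*1000,'turn deg about world z',-12.9-np.degrees(np.arctan2(-R[1,0],-R[0,0])))
# tray from wrist/side cam as a check
s=capture('side');W=world(s);h=cv2.cvtColor(s['image'],cv2.COLOR_RGB2HSV)
b=(h[...,0]>100)&(h[...,0]<125)&(h[...,1]>150)&(W[...,2]<.03)&(W[...,2]>-.005);b[:,:270]=0;b[:,390:]=0
p=W[b];r=cv2.minAreaRect((p[:,:2]*1000).astype(np.float32));print(r)
```

```text
-54 -40 856 [-45.    0.  -24.2]
-40 -25 571 [-36.5   0.  -24.1]
15 30 1130 [ 21.5   3.  -23.3]
30 48 1407 [ 42.1   2.3 -23. ]
target grip [0.58126508 0.27142115] tool delta mm [ 1.46748686e+01  4.15359308e+02 -1.62939859e-01] turn deg about world z 5.134590693148768
((653.8311157226562, 252.45013427734375), (133.82830810546875, 169.34967041015625), 78.26423645019531)
```

The handle is level to under 1°, with its underside 4.4 mm below the TCP. I'm carrying it over the tray.

Emit:
arm_command --pt "0.04 0.3 0 0" --pt "0.04 0.6 0 0" --pt "0.04 0.8 0 0" --pt "0.04 0.9 0 0" --pt "0.04 0.9 0 0" --pt "0.04 0.9 0 0" --pt "0.04 0.9 0 0" --pt "0.04 0.9 0 0"

```text
t: 37.75
tcp_pos: [0.5075, 0.0232, 0.1308]
ee_rot: [[-0.951, 0.309, -0.001], [0.309, 0.951, 0.0], [0.001, -0.0, -1.0]]
wrist_force: [-0.6, 0.5, -1.9]
grip_width: 0.292
gripper_force: 30.0
```

Emit:
arm_command --pt "0.04 0.9 0 0" --pt "0.04 0.9 0 0" --pt "0.04 0.9 0 0" --pt "0.04 0.9 0 0" --pt "0.04 0.9 0 0" --pt "0.04 0.9 0 0" --pt "0.03 0.9 0 0" --pt "0 0.9 0 0"

```text
t: 38.55
tcp_pos: [0.5565, 0.1965, 0.1306]
ee_rot: [[-0.951, 0.309, -0.001], [0.309, 0.951, -0.0], [0.001, -0.0, -1.0]]
wrist_force: [0.5, -0.0, -1.5]
grip_width: 0.292
gripper_force: 30.0
```

Emit:
arm_command --pt "0 0.8 0 0" --pt "0 0.6 0 0" --pt "0 0.4 0 0" --pt "0 0.2 0 0" --pt "0 0.1 0 -0.3" --pt "0 0 0 -0.3" --pt "0 0 0 -0.3" --pt "0 0 0 0"

```text
t: 39.35
tcp_pos: [0.5732, 0.2439, 0.1312]
ee_rot: [[-0.975, 0.223, -0.0], [0.223, 0.975, -0.0], [0.0, -0.0, -1.0]]
wrist_force: [-0.5, -0.1, -1.8]
grip_width: 0.292
gripper_force: 30.0
```

Emit:
arm_command --pt "0 0 0 0" --pt "0 0 0 0"

```text
t: 39.55
tcp_pos: [0.5731, 0.2446, 0.1312]
ee_rot: [[-0.975, 0.224, -0.0], [0.224, 0.975, 0.0], [0.0, 0.0, -1.0]]
wrist_force: [-0.5, -0.2, -1.5]
grip_width: 0.292
gripper_force: 30.0
```

Run:
```python
from h import *
o=get_obs();R=np.array(o['ee_rot']);g=np.array([.58127,.27142]);print('delta tool mm',np.r_[g-o['tcp_pos'][:2],0]@R*1000,o['tcp_pos'],'yaw err',-12.9-np.degrees(np.arctan2(-R[1,0],-R[0,0])))
c=capture('wrist');W=world(c);T=(W-o['tcp_pos'])@R*1000;save(c,'w5.png')
h=cv2.cvtColor(c['image'],cv2.COLOR_RGB2HSV);b=(h[...,0]>100)&(h[...,0]<125)&(h[...,1]>150)
p=W[b&(W[...,2]<.03)];r=cv2.minAreaRect((p[:,:2]*1000).astype(np.float32));print(r,p[:,2].max())
q=T[b&(W[...,2]>.018)&(W[...,2]<.03)];print('rim tool',np.percentile(q,[0.5,99.5],axis=0).round(1))
for lo,hi in((30,60),(0,30),(-30,0),(-60,-30)):
    k=q[(q[:,0]>lo)&(q[:,0]<hi)]
    if len(k): print(lo,hi,k[:,1].min().round(1),k[:,1].max().round(1))
y=T[ycol(c['image'])&(abs(T[...,1])<14)&(T[...,2]<-10)&(T[...,2]>-45)];print('handle x',np.percentile(y[:,0],[.5,99.5]))
```

```text
delta tool mm [-1.92332140e+00  2.79963230e+01  1.78342588e-03] [0.57313809 0.24456176 0.13120706] yaw err 0.014822249795569675
((624.2202758789062, 264.8140869140625), (127.22200775146484, 239.38150024414062), 77.02676391601562) 0.02590453490904858
rim tool [[-163.9  -32.2  106. ]
 [  74.4   86.9  113. ]]
30 60 -32.4 87.1
0 30 -32.2 86.9
-30 0 -32.1 87.2
-60 -30 81.6 87.0
handle x [-54.32270875  50.48239551]
```

View pics/w5.png

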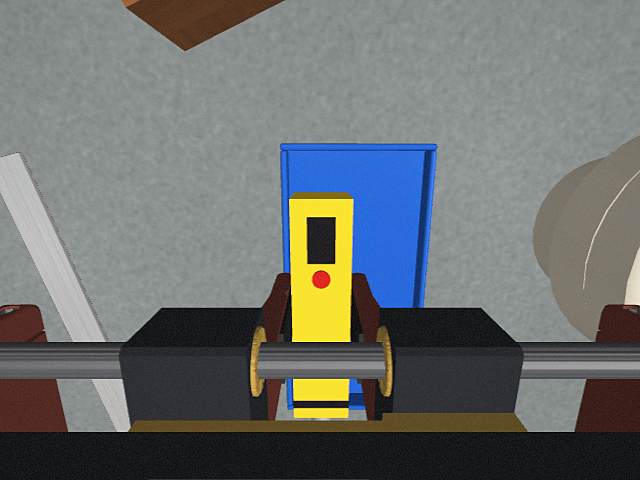

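The wrist view shows the handle at (321,270), left of the middle of the blue tray, whose rim runs from (283,147) to (436,147). The tray centre is at tool (-44.8, 27.4), so I'm shifting there and lowering slowly.

Emit:
arm_command --pt "-0.05 0.3 0 0" --pt "-0.05 0.4 0 0" --pt "0 0.3 0 0" --pt "0 0.1 0 0" --pt "0 0 0.4 0" --pt "0 0 0.7 0" --pt "0 0 0.7 0" --pt "0 0 0.7 0"

```text
t: 40.4
tcp_pos: [0.5814, 0.2705, 0.0673]
ee_rot: [[-0.975, 0.223, -0.0], [0.223, 0.975, -0.001], [0.0, -0.001, -1.0]]
wrist_force: [-0.6, 0.3, -1.7]
grip_width: 0.29
gripper_force: 30.0
```

Emit:
arm_command --pt "0 0 0.7 0" --pt "0 0 0.6 0" --pt "0 0 0.4 0" --pt "0 0 0.2 0" --pt "0 0 0.1 0" --pt "0 0 0.05 0" --pt "0 0 0 0" --pt "0 0 0 0"

```text
t: 41.2
tcp_pos: [0.5821, 0.2713, 0.018]
ee_rot: [[-0.975, 0.223, 0.001], [0.223, 0.975, 0.001], [-0.001, 0.001, -1.0]]
wrist_force: [0.1, -0.0, -1.1]
grip_width: 0.296
gripper_force: 30.0
```

Run:
```python
from h import *
o=get_obs();R=np.array(o['ee_rot']);c=capture('wrist');W=world(c);T=(W-o['tcp_pos'])@R*1000
h=cv2.cvtColor(c['image'],cv2.COLOR_RGB2HSV);b=(h[...,0]>100)&(h[...,0]<125)&(h[...,1]>150)
q=T[b&(W[...,2]>.018)&(W[...,2]<.03)];print('rim tool',np.percentile(q,[0.5,99.5],axis=0).round(1))
for lo,hi in((60,85),(30,60),(0,30)):
    k=q[(q[:,0]>lo)&(q[:,0]<hi)]
    if len(k): print(lo,hi,k[:,1].min().round(1),k[:,1].max().round(1))
print(o['tcp_pos'],o['wrist_force'])
```

```text
rim tool [[ -5.6 -60.   -7.1]
 [ 77.7  58.6  -0.2]]
60 85 -60.2 59.0
30 60 -60.4 59.1
0 30 -60.3 59.0
[0.58208613 0.27129493 0.01796138] [ 0.06704831 -0.01607644 -1.07411156]
```

Emit:
arm_command --pt "0 0 0.1 0" --pt "0 0 0.08 0" --pt "0 0 0.06 0" --pt "0 0 0.04 0" --pt "0 0 0 0"

```text
t: 41.75
tcp_pos: [0.5816, 0.271, 0.0101]
ee_rot: [[-0.975, 0.223, -0.0], [0.223, 0.975, -0.0], [0.0, -0.0, -1.0]]
wrist_force: [-0.2, -0.2, -1.7]
grip_width: 0.295
gripper_force: 30.0
```

Emit:
arm_command --pt "0 0 0.03 0" --pt "0 0 0 0"

```text
t: 41.95
tcp_pos: [0.5818, 0.2711, 0.0098]
ee_rot: [[-0.975, 0.223, 0.0], [0.223, 0.975, 0.0], [-0.0, 0.0, -1.0]]
wrist_force: [-0.6, -0.2, -0.1]
grip_width: 0.294
gripper_force: 30.0
```

Emit:
arm_command --pt "0 0 0.03 0" --pt "0 0 0 0"

```text
t: 42.15
tcp_pos: [0.5819, 0.2711, 0.0094]
ee_rot: [[-0.975, 0.223, 0.0], [0.223, 0.975, 0.0], [-0.0, 0.0, -1.0]]
wrist_force: [-0.9, -0.6, 4.9]
grip_width: 0.29
gripper_force: 30.0
```

It is resting on the tray floor at 4.9 N. I'm releasing partway so the fingers stay inside the walls, then rising.

Emit:
arm_command --pt "0 0 0 0" --pt "0 0 0 0" --pt "0 0 0 0" --pt "0 0 0 0" --pt "0 0 0 0" --claw 0

```text
t: 42.65
tcp_pos: [0.5817, 0.2711, 0.0088]
ee_rot: [[-0.975, 0.223, -0.0], [0.223, 0.975, -0.0], [0.0, -0.0, -1.0]]
wrist_force: [-0.6, -0.2, -0.8]
grip_width: 0.5
gripper_force: 0.0
```

Emit:
arm_command --pt "0 0 -0.2 0" --pt "0 0 -0.6 0" --pt "0 0 -1 0" --pt "0 0 -1 0" --pt "0 0 -1 0" --pt "0 0 -1 0" --pt "0 0 -0.6 0" --pt "0 0 0 0"

```text
t: 43.45
tcp_pos: [0.5833, 0.2717, 0.1469]
ee_rot: [[-0.975, 0.223, 0.004], [0.223, 0.975, 0.003], [-0.004, 0.004, -1.0]]
wrist_force: [0.2, 0.2, 0.3]
grip_width: 0.497
gripper_force: 0.0
```

Run:
```python
from h import *
s=capture('side');W=world(s);o=get_obs();print(o['t'],o['tcp_pos'],o['grip_width'],o['wrist_force'])
m=ycol(s['image']);m[:180]=0;m[235:]=0;m[:,:270]=0;m[:,390:]=0
p=W[m];print('side',len(p),np.percentile(p[:,2],[5,50,95]))
s0=np.load('/tmp/s17.npz')['image'];print('case',pose(s0,s['image']))
c=capture('wrist');W=world(c);q=W[ycol(c['image'])&(W[...,2]<.05)&(W[...,2]>.028)];r=cv2.minAreaRect((q[:,:2]*1000).astype(np.float32));print('handle',r)
T=(q-o['tcp_pos'])@o['ee_rot']*1000
print('z fit deg',np.degrees(np.arctan(np.polyfit(T[:,0],q[:,2]*1000,1)[0])),'cross',np.degrees(np.arctan(np.polyfit(T[:,1],q[:,2]*1000,1)[0])),'z',np.median(q[:,2]))
```

```text
43.5 [0.58218694 0.27139006 0.14503456] 0.5033037192142544 [-0.16445787 -0.7379563  -0.06337775]
side 385 [nan nan nan]
case {'left': [0.08, -0.05], 'right': [-0.02, 0.01], 'bot': [0.11, -0.18], 'top': [-0.03, 0.11], 'cc': 0.9991}
handle ((583.0590209960938, 268.9755859375), (25.42423439025879, 104.81890106201172), 77.22540283203125)
z fit deg 0.07763138661657268 cross -0.11722327532520871 z 0.031322841183780314
```

The probe lies flat and level in the tray, in line with it. The case is unmoved since the regrip. Handing in.

```bash
python3 -c "
from cell import *
print(close_job())"
```

```text
the job is handed in; nothing more can be done
None
```

The probe is out of its case and lies flat on its underside in the blue tray, and I handed the job in at about 44 s; early in the rocking the case was dragged about 7 mm along the bench, and my pads slipped on the handle once, so I regripped, after which the case stayed still.

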